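# Load and seal the dry box

### The arm

A 6-joint arm with a two-finger parallel gripper is mounted at the origin on a cart in front of the work surface, level with it; the furniture and walls round the work are solid. World frame = base frame: x ahead of the robot, y to its left, z up, the work surface at z = 0. Lengths are in m, angles in rad, forces in N, time in s.
With the tool pointing down it reaches from about 0.225 to 0.875 m from the base axis. Payload 3.4 kg.
Tool frame: the origin (TCP) lies at the very end of the fingers, on their centre line; the grasp point (between the pads) lies 19 mm behind it; z points along the fingers, y is the line along which they close (so a half turn about z gives the same grasp; the last joint's range is limited). The gripper opens to 85 mm and grips with 20 to 120 N. Pads are 22 mm wide; open, the fingers measure 114 mm over their backs; the gripper's body (76 mm by 85 mm) begins 54 mm behind the grasp point. The pads swing forward as they close: fully open they stand 13 mm farther back than shut.
Start: joints at [-1.394, 0.276, 1.505, -0, 1.361, -0.121], TCP at [0.169, -0.55, 0.231] pointing down, gripper open.
Joint ranges: [-2.89, 2.89], [-0.75, 2.08], [0.22, 2.7], [-1.18, 4.32], [0.11, 2.71], [-2.7, 2.7]. Speed limits (rad/s): [2.57, 2.57, 3.14, 3.14, 3.14, 3.14].

### API

Orientations are given as a unit quaternion [w, x, y, z].
In Python, from rig import get_state, optics, sign_off gives the robot as it stands.
- The arm moves only by the tool send_rows, never from a script. Its argument "increments" is a list of rows, each an object with "gripper": the gripper's target within -1 to 1 (shut at 1, half-way at 0, fully open at -1); "linear": the shift along the world's x, y, z in m, a list of three; "delta_rot": the turn, a rotation vector about the world's x, y, z in rad, a list of three. In form: [{"gripper": gripper, "linear": [dx, dy, dz], "delta_rot": [rx, ry, rz]}, ...]. A call has 1 to 8 rows; each row is the pose to reach, as a shift and turn from the pose commanded when the call began; what a row does not reach only later rows make up. A row lasts 1/10 s, in which the tool goes at most 50 mm and 8.59 degrees, less where a joint would pass 70% of its speed; a pose out of reach is approached as far as the arm can. A call with a gripper value outside its range is refused whole. The fingers move at their own pace and stop on an object; "newtons" is the grip in N (left out, the last holds). Time passes only in rows, so rows that repeat a pose let the fingers close. It gives the time, the measured TCP pose, the force, the opening and the grip force at its end, in the units of the state.
- get_state(): the state, without advancing time (a new reading comes with each control period).
- optics.get_image(name): name is "scene" or "top"; returns a dict with "pixels" (400x640x3 uint8, blue, green, red), "K" (3x3 intrinsics, pixels), "rvec" (rotation vector, rad) and "tvec" (3), from world to camera coordinates, as OpenCV has them. Camera axes: x right, y down, z forward; pixel columns grow to the right and rows downward; lengths in m; the calibration is good to about 2 mm. A picture is of the moment at which its call begins. There is no depth.
- sign_off(): hands the job in; it is judged then, once.
The state is a dict: "clock": time; "qpos": joint angles; "qd": joint speeds; "effort": joint torques, N m; "position": TCP position; "ee_rot": TCP orientation; "contact_force": force on the tool from outside, world axes, zero at the start; "moment": the same for the moment, N m; "width": finger opening in m; "gripper_force": force on a finger pad.
Only numpy, scipy, OpenCV 4.12 (cv2) and the standard library are available. Lean on these libraries where they do the work, as an engineer would, in place of code of your own. Each camera call takes 0.05 s, during which the arm holds its last target. There are 200 camera calls.

### The job

Put the crucibles away dry: first take everything that lies on top of the desiccant cartridge out of the parts bin and set it down on the free worktop, then put the uncovered cartridge and every crucible into the dry box. Set the lid on the box and press its corners fully home one after another until it sits flat all round, then swing the carry handle up until it clicks into its upright detent. Leave the other things on the worktop where they are.

Things in the scene. Friction and masses are not known exactly. Their poses are not given: they have to be found in the camera images.
- drybox: open aluminium dry box, fixed to the worktop; origin at the centre of its underside, x to its back, y to its left, z up. Inside 150 mm (x) by 190 mm (y), floor 6 mm and flange top 50 mm above the worktop; flange 186 x 226 mm outside, 18 mm wide
- corner_front_left (a point): fixed point on the dry box: centre of the front left corner of the flange, at the level of the flange top (50 mm above the worktop); the rubber gasket pad of that corner stands here. Press the lid down right above it
- corner_front_right (a point): fixed point on the dry box: centre of the front right corner of the flange, at the level of the flange top (50 mm above the worktop); the rubber gasket pad of that corner stands here. Press the lid down right above it
- corner_back_left (a point): fixed point on the dry box: centre of the back left corner of the flange, at the level of the flange top (50 mm above the worktop); the rubber gasket pad of that corner stands here. Press the lid down right above it
- corner_back_right (a point): fixed point on the dry box: centre of the back right corner of the flange, at the level of the flange top (50 mm above the worktop); the rubber gasket pad of that corner stands here. Press the lid down right above it
- seal_front_left (a joint): how far the front left gasket pad has sunk (m): 0 = proud by 7 mm, about 0.007 = level with the flange, lid home at that corner. It gives way at about 12 N of downward force and stays where it is left (no spring back)
- seal_front_right (a joint): how far the front right gasket pad has sunk (m): 0 = proud by 7 mm, about 0.007 = level with the flange, lid home at that corner. It gives way at about 12 N of downward force and stays where it is left (no spring back)
- seal_back_left (a joint): how far the back left gasket pad has sunk (m): 0 = proud by 7 mm, about 0.007 = level with the flange, lid home at that corner. It gives way at about 12 N of downward force and stays where it is left (no spring back)
- seal_back_right (a joint): how far the back right gasket pad has sunk (m): 0 = proud by 7 mm, about 0.007 = level with the flange, lid home at that corner. It gives way at about 12 N of downward force and stays where it is left (no spring back)
- carry_handle (a joint): angle of the dry box's hinged carry handle (rad): 0 = folded back flat behind the box, 1.57 = upright over the box, its end detent. A toggle spring holds it near 0.4, resists (2 to 4 N at the bar) up to about 1.3 and beyond 1.4 pulls it home to 1.57 and keeps it there
- handle_bar (a point): centre of the handle's cross bar: black grip 14 mm thick, 110 mm long, along the box's y; 140 mm from the pivot. It swings in the box's x-z plane about point handle_pivot; the two arms run at y = +-121 mm in the box frame, outside the lid
- handle_pivot (a point): fixed point on the handle's pivot axis (along the box's y), 30 mm above the worktop, in the middle of the box
- lid_grip (a point): loose grey lid, 0.2-0.4 kg: plate 186 (x) by 226 (y) by 8 mm, 14 mm deep lip below that enters the box opening with 5 mm play all round. This point: centre of its bar handle, 12 mm wide in x, 80 long in y, 10 high, 26 mm above the plate's top. On the proud pads it stands 91 mm over the worktop, pressed home 84 mm. Its x, y go along the box's x, y; a half turn makes no difference
- bin: open grey parts bin, fixed, outside 170 mm (x) by 200 mm (y), 32 mm high, walls and floor 4 mm; origin at the centre of its underside
- cartridge_mid (a point): desiccant cartridge: flat aluminium block with black ends and a perforated top, 36 mm (x) by 130 mm (y) by 16 mm, 0.12 kg, lying on the bin's floor under the other things; this point is its centre, 8 mm above its underside. Grasp it across x
- filter_carton_mid (a point): small carton, 48 mm (x) by 62 mm (y) by 54 mm high; may be absent; this point is its centre, 27 mm above its underside. Starts standing on the cartridge, its y across the cartridge's length; grasp it along its y, 62 mm
- ring_tin_mid (a point): round tin, 56 mm across, 21 mm high; may be absent; this point is its centre, 10.5 mm above its underside. Starts on the cartridge
- thumb_screw_mid (a point): thumb screw standing on its knurled head (22 mm across, 9 mm high) with the thread up, 29 mm high in all; may be absent; this point is its centre, 14.5 mm above its underside. Starts on the cartridge
- crucible_a_mid (a point): small pale alumina cup (crucible), 20 mm across, 23 mm high, standing on the worktop; may be absent; this point is its centre, 11.5 mm above its underside. Its body narrows to 16 mm at the foot
- crucible_b_mid (a point): small pale alumina cup (crucible), 20 mm across, 23 mm high, standing on the worktop; may be absent; this point is its centre, 11.5 mm above its underside. Its body narrows to 16 mm at the foot
- crucible_c_mid (a point): small pale alumina cup (crucible), 20 mm across, 23 mm high, standing on the worktop; may be absent; this point is its centre, 11.5 mm above its underside. Its body narrows to 16 mm at the foot
- union_mid (a point): brass compression fitting standing at the back, 16 x 27 mm: a bystander; this point is its centre, 13.5 mm above its underside. Leave it alone
- spanner_mid (a point): flat spanner 128 mm long lying at the back: a bystander; this point is its centre, 2.5 mm above its underside. Leave it alone
There are look-alikes about, which are no part of the job. Leave any brown or yellow look-alike of the part that bears ring_tin_mid alone.

How it is judged:
By the outcome, as a careful person would: the job done as asked, in the order asked, and still so for the second after the job is handed in, with the robot touching nothing.
Of filter_carton, ring_tin, thumb_screw only 2 to 3 are there at a start; the rules pass over those that are not, and their reading is None.
Of crucible_a, crucible_b, crucible_c only 1 to 3 are there at a start; the rules pass over those that are not, and their reading is None.
At some moment in a run one of crucible_a, crucible_b, crucible_c may be knocked a few centimetres aside while the robot is not near it.
Once in a run the grip may slacken for a moment while it holds something.
It also fails if it takes over 210 s, if anything falls off the work surface, if the arm or the gripper's body presses on something with over 40 N, if the wrist force passes 120 N, or if a joint passes its speed limit or range.

## Working session

There is one attempt and no reset: what is moved stays moved. The work goes in short steps, Python scripts to look and compute and a tool call to move; the robot and the scene stay as the last step left them, time stands still between calls to the robot, and variables do not carry over. Pictures are saved under pics/ and viewed, at most 14 in all, crops included, and the job is handed in when it is done.

Besides the shell and the picture viewer there is one more tool, called after ">>>" by a JSON object that holds its "method" and its "body", one argument or row to a line. send_rows: Moves the arm, as the interface text tells. Its arguments: {"type":"object","properties":{"increments":{"type":"array"},"newtons":{"type":"number"}},"required":["increments"]}

```bash
ls; mkdir -p pics; cat > h.py <<'E'
import cv2, numpy as np
from rig import get_state, optics, sign_off
def snap(n, f):
    d=optics.get_image(n); cv2.imwrite('pics/'+f+'.png',d['pixels']); np.savez('pics/'+f+'.npz',**{k:np.array(d[k]) for k in d}); return d
def load(f): return dict(np.load('pics/'+f+'.npz'))
def w(d,u,v,z):
    R=cv2.Rodrigues(np.array(d['rvec'],float))[0]; t=np.array(d['tvec'],float).ravel()
    r=R.T@np.linalg.inv(np.array(d['K']))@np.array([u,v,1.]); c=-R.T@t
    return np.round(c+r*(z-c[2])/r[2],4)
def px(d,p): return cv2.projectPoints(np.array(p,float).reshape(-1,3),np.array(d['rvec'],float),np.array(d['tvec'],float),np.array(d['K'],float),None)[0].reshape(-1,2).round(1)
E
python3 - <<'E'
from h import *
for n in('top','scene'):
    d=snap(n,n+'0'); R=cv2.Rodrigues(np.array(d['rvec'],float))[0]; print(n,-R.T@np.array(d['tvec']).ravel(), d['K'][0])
print(get_state())
E
```

```text
pics
top [0.26056728 0.07096588 1.72933678] [490.08214957   0.         318.65976409]
scene [-0.10104956  1.33544216  0.7696519 ] [481.67474312   0.         312.4889306 ]
{'clock': 0.1, 'qpos': array([-1.39399971e+00,  2.76529533e-01,  1.50602588e+00, -7.26356347e-06,
        1.36069438e+00, -1.21007721e-01]), 'qd': array([ 0.00056097, -0.00297252, -0.00178727, -0.00076645,  0.00045915,
       -0.00099272]), 'effort': array([ 1.19382541e-03, -4.17700517e+01, -2.46405888e+01, -1.62769534e-04,
        5.87858274e-03,  2.09264840e-05]), 'position': array([ 0.16862092, -0.54921933,  0.23051977]), 'ee_rot': array([-8.28148182e-04,  9.88934087e-01,  1.48353242e-01, -2.66594021e-05]), 'contact_force': array([-0.65176521, -0.78477388, -0.34430987]), 'moment': array([-0.04945459, -0.00955841,  0.01431321]), 'gripper_force': 0.0, 'width': 0.08541738382433217}
```

View pics/top0.png

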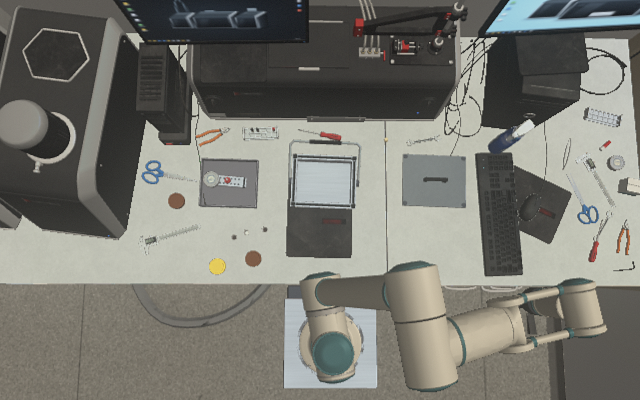

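View pics/scene0.png

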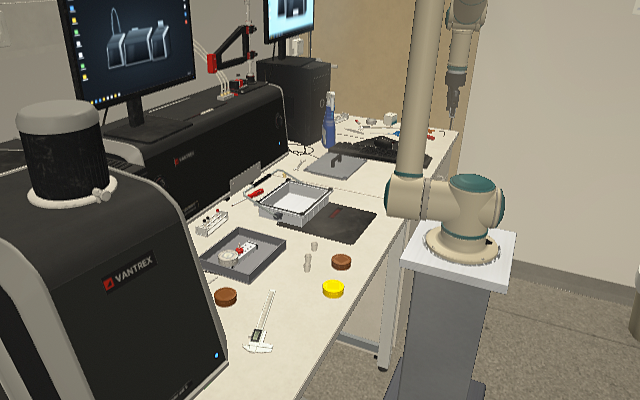

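The top view shows the bin at about (228,183), the box at (323,180) and the lid at (434,180). There are brown discs at (176,200) and (253,258), a yellow disc at (217,266), and small pale cups around (235–265,233). The union may be among the small items, so I'll check close crops.

```bash
python3 - <<'E'
import cv2, numpy as np
a=cv2.imread('pics/top0.png'); b=cv2.imread('pics/scene0.png')
def cr(i,x0,y0,x1,y1,s): return cv2.resize(i[y0:y1,x0:x1],None,fx=s,fy=s,interpolation=cv2.INTER_CUBIC)
cv2.imwrite('pics/c1.png',cr(a,190,125,374,255,4.3))
cv2.imwrite('pics/c2.png',cr(b,190,170,360,290,4.6))
E
```

```text
(no output)
```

View pics/c1.png

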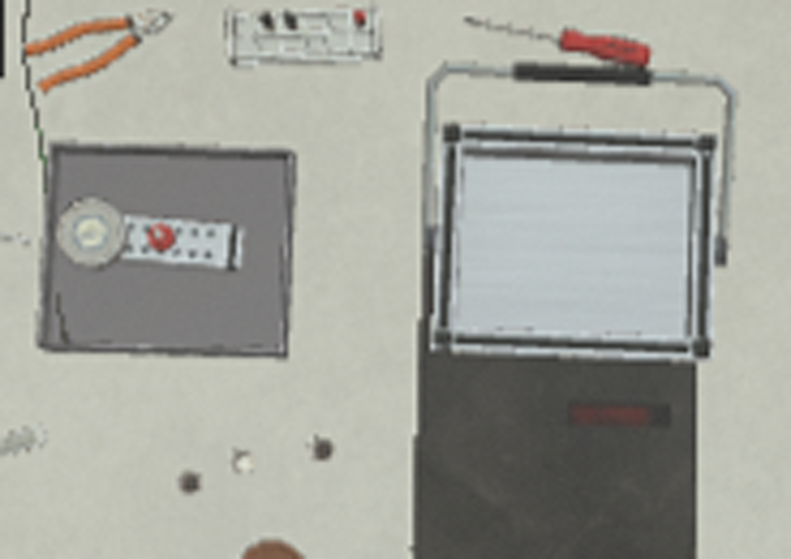

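View pics/c2.png

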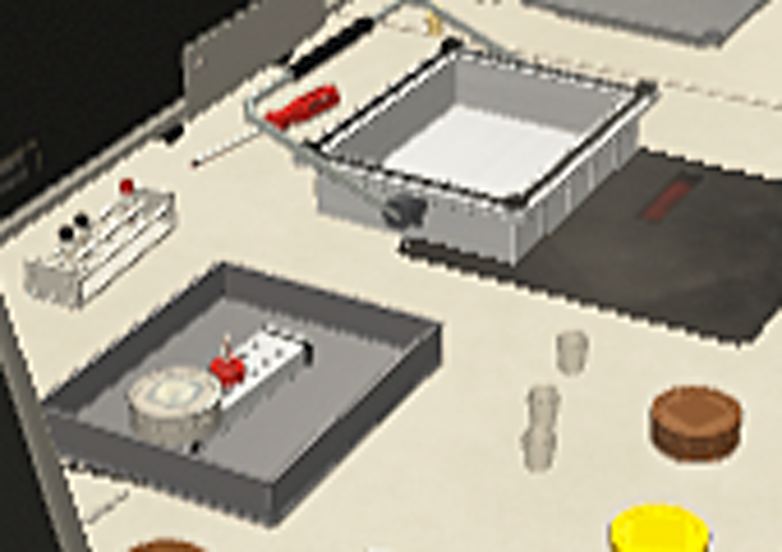

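Likely candidates, in top0 pixels:
- **Ring tin:** the pale tin in the bin at (211,179) is the one I want. The brown discs at (176,200) and (253,258) and the yellow disc at (217,266) are look-alikes.
- **Thumb screw:** the red one at (227,180). The red screwdriver at (330,135) is not it.
- **Carton:** absent.
- **Crucibles:** three cups at (234,237), (246,232) and (265,230).
- **Union:** the small brass piece at the back, near (386,140).

The crops confirm these choices. Next I'll measure positions.

```bash
python3 - <<'E'
from h import *
d=load('top0'); s=load('scene0')
C=lambda x,y:(190+x/4.3-.4,125+y/4.3-.4); S=lambda x,y:(190+x/4.6-.4,170+y/4.6-.4)
def tri(a,b):
    P=[]
    for q in(d,s):
        P.append(q['K']@np.c_[cv2.Rodrigues(q['rvec'])[0],q['tvec'].ravel()])
    X=cv2.triangulatePoints(P[0],P[1],np.array(a,float),np.array(b,float)); return (X[:3]/X[3]).ravel().round(4)
def show(n,l,z): print(n,[w(d,*C(*p),z)[:2].tolist() for p in l])
show('bin',[(50,145),(294,152),(287,355),(40,348)],.032)
show('pads',[(452,131),(708,143),(700,346),(442,338)],.057)
show('tin',[(91,232)],.041); show('screw',[(161,238)],.03); show('cart end',[(240,226),(237,268)],.02)
show('cups',[(190,482),(243,462),(322,448)],.02)
for n,a,b in[('tin',(91,232),(175,387)),]: print(n,tri(C(*a),S(*b)))
for p in[(573,338),(543,392),(538,428)]: print('sc cup',w(s,*S(*p),.023))
print('sc tin',w(s,*S(175,388),.041),'sc screw',w(s,*S(228,365),.027), 'sc cartend', w(s,*S(265,328),.02),w(s,*S(310,348),.02))
print('sc pads',[w(s,*S(*p),.057)[:2].tolist() for p in[(452,45),(645,88),(515,200),(313,148)]])
print('sc bin',[w(s,*S(*p),.032)[:2].tolist() for p in[(222,265),(441,325),(272,492)]])
# lid
im=d['pixels']; g=im.astype(int)
m=((g.sum(2)<510)&(g.sum(2)>300)).astype(np.uint8); m[:,:395]=0;m[:,472:]=0;m[:148]=0;m[212:]=0
c=max(cv2.findContours(cv2.morphologyEx(m,cv2.MORPH_CLOSE,np.ones((7,7))),0,1)[0],key=cv2.contourArea)
r=cv2.minAreaRect(c);print('lid',r,[w(d,*p,.022)[:2].tolist() for p in cv2.boxPoints(r)])
h=((g.sum(2)<200)).astype(np.uint8); h[:,:410]=0;h[:,460:]=0;h[:165]=0;h[:][195:]=0
r=cv2.minAreaRect(cv2.findNonZero(h));print('handle',r,w(d,*r[0],.05))
cv2.imwrite('pics/lid.png',cv2.resize(im[135:215,380:480],None,fx=6,fy=6,interpolation=cv2.INTER_CUBIC))
E
```

```text
bin [[0.6359, 0.452], [0.6312, 0.2527], [0.4636, 0.2554], [0.4686, 0.4546]]
pads [[0.6438, 0.1226], [0.6351, -0.0849], [0.4691, -0.0772], [0.4748, 0.1293]]
tin [[0.5622, 0.4146]]
screw [[0.5595, 0.3598]]
cart end [[0.5716, 0.2971], [0.5367, 0.2989]]
cups [[0.3614, 0.333], [0.3777, 0.2907], [0.3892, 0.227]]
tin [0.5626 0.4145 0.0435]
sc cup [0.3883 0.2275 0.023 ]
sc cup [0.3786 0.2929 0.023 ]
sc cup [0.3646 0.3296 0.023 ]
sc tin [0.5654 0.4122 0.041 ] sc screw [0.5636 0.3581 0.027 ] sc cartend [0.5725 0.3009 0.02  ] [0.5344 0.3088 0.02  ]
sc pads [[0.6326, -0.076], [0.4665, -0.0724], [0.4756, 0.1336], [0.6378, 0.1282]]
sc bin [[0.6294, 0.262], [0.4641, 0.2643], [0.4654, 0.4659]]
lid ((433.5, 177.5), (59.0, 63.0), 90.0) [[0.6799, -0.2596], [0.6813, -0.4864], [0.4681, -0.4783], [0.4673, -0.2552]]
handle ((435.48895263671875, 179.20993041992188), (22.968210220336914, 2.7856180667877197), 3.012787342071533) [ 0.5621 -0.3693  0.05  ]
```

View pics/lid.png

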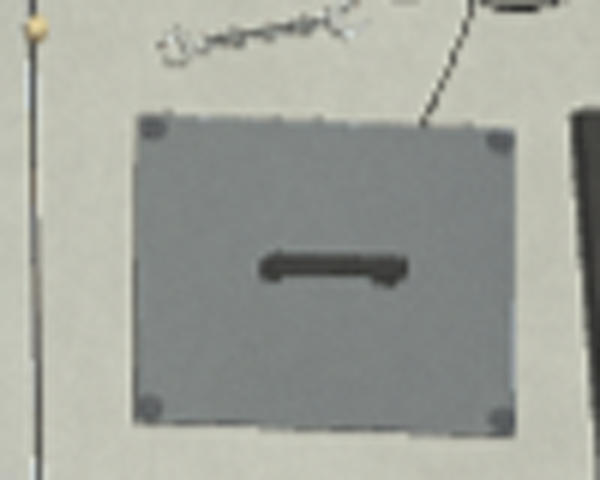

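Scene as measured:
- **Bin:** centre about (0.55, 0.354), yaw about −0.02.
- **Tin:** (0.5635, 0.4135), top at 41 mm.
- **Screw:** (0.5615, 0.359).
- **Cups:** (0.363, 0.331), (0.378, 0.292) and (0.389, 0.227).
- **Box:** about (0.555, 0.024), yaw −0.04.
- **Lid grip:** about (0.562, −0.368).

I'll go to the tin first.

>>> {"method": "send_rows", "body": {
  "increments": [
    {"gripper": -1, "linear": [0.016, 0.04, 0], "delta_rot": [0, 0, 0.053]},
    {"gripper": -1, "linear": [0.032, 0.08, 0], "delta_rot": [0, 0, 0.106]},
    {"gripper": -1, "linear": [0.048, 0.12, 0], "delta_rot": [0, 0, 0.16]},
    {"gripper": -1, "linear": [0.064, 0.16, 0], "delta_rot": [0, 0, 0.212]},
    {"gripper": -1, "linear": [0.08, 0.2, 0], "delta_rot": [0, 0, 0.265]},
    {"gripper": -1, "linear": [0.096, 0.24, 0], "delta_rot": [0, 0, 0.318]},
    {"gripper": -1, "linear": [0.112, 0.28, 0], "delta_rot": [0, 0, 0.371]},
    {"gripper": -1, "linear": [0.13, 0.32, 0], "delta_rot": [0, 0, 0.424]}
  ]
}}

```text
clock: 0.9
position: [0.2987, -0.2278, 0.2311]
ee_rot: [-0.0, 0.935, 0.354, 0.0]
contact_force: [0.8, -0.0, 0.1]
width: 0.0855
gripper_force: 0.0
```

>>> {"method": "send_rows", "body": {
  "increments": [
    {"gripper": -1, "linear": [0.016, 0.04, 0], "delta_rot": [0, 0, 0.053]},
    {"gripper": -1, "linear": [0.032, 0.08, 0], "delta_rot": [0, 0, 0.106]},
    {"gripper": -1, "linear": [0.048, 0.12, 0], "delta_rot": [0, 0, 0.16]},
    {"gripper": -1, "linear": [0.064, 0.16, 0], "delta_rot": [0, 0, 0.212]},
    {"gripper": -1, "linear": [0.08, 0.2, 0], "delta_rot": [0, 0, 0.265]},
    {"gripper": -1, "linear": [0.096, 0.24, 0], "delta_rot": [0, 0, 0.318]},
    {"gripper": -1, "linear": [0.112, 0.28, 0], "delta_rot": [0, 0, 0.371]},
    {"gripper": -1, "linear": [0.13, 0.32, 0], "delta_rot": [0, 0, 0.424]}
  ]
}}

```text
clock: 1.7
position: [0.4285, 0.0921, 0.2312]
ee_rot: [0.0, 0.84, 0.543, -0.0]
contact_force: [1.0, -1.3, 0.7]
width: 0.0857
gripper_force: 0.0
```

>>> {"method": "send_rows", "body": {
  "increments": [
    {"gripper": -1, "linear": [0.016, 0.04, 0], "delta_rot": [0, 0, 0.053]},
    {"gripper": -1, "linear": [0.032, 0.08, 0], "delta_rot": [0, 0, 0.106]},
    {"gripper": -1, "linear": [0.048, 0.12, 0], "delta_rot": [0, 0, 0.16]},
    {"gripper": -1, "linear": [0.064, 0.16, 0], "delta_rot": [0, 0, 0.212]},
    {"gripper": -1, "linear": [0.08, 0.2, 0], "delta_rot": [0, 0, 0.265]},
    {"gripper": -1, "linear": [0.096, 0.24, 0], "delta_rot": [0, 0, 0.318]},
    {"gripper": -1, "linear": [0.112, 0.28, 0], "delta_rot": [0, 0, 0.371]},
    {"gripper": -1, "linear": [0.13, 0.32, 0], "delta_rot": [0, 0, 0.424]}
  ]
}}

```text
clock: 2.5
position: [0.5587, 0.4119, 0.2307]
ee_rot: [-0.0, 0.707, 0.708, -0.001]
contact_force: [0.6, -0.7, 1.1]
width: 0.0853
gripper_force: 0.0
```

>>> {"method": "send_rows", "body": {
  "increments": [
    {"gripper": -1, "linear": [0.002, 0.001, -0.045], "delta_rot": [0, 0, 0]},
    {"gripper": -1, "linear": [0.004, 0.002, -0.09], "delta_rot": [0, 0, 0]},
    {"gripper": -1, "linear": [0.005, 0.002, -0.135], "delta_rot": [0, 0, 0]},
    {"gripper": -1, "linear": [0.005, 0.002, -0.17], "delta_rot": [0, 0, 0]},
    {"gripper": -1, "linear": [0.005, 0.002, -0.19], "delta_rot": [0, 0, 0]},
    {"gripper": -1, "linear": [0.005, 0.002, -0.205], "delta_rot": [0, 0, 0]},
    {"gripper": -1, "linear": [0.005, 0.002, -0.22], "delta_rot": [0, 0, 0]},
    {"gripper": -1, "linear": [0.005, 0.002, -0.22], "delta_rot": [0, 0, 0]}
  ]
}}

```text
clock: 3.3
position: [0.5627, 0.4116, 0.0094]
ee_rot: [-0.0, 0.707, 0.707, -0.002]
contact_force: [0.7, 0.4, -0.9]
width: 0.0855
gripper_force: 0.0
```

>>> {"method": "send_rows", "body": {
  "increments": [
    {"gripper": 0, "linear": [0, 0, 0], "delta_rot": [0, 0, 0]},
    {"gripper": 0.3, "linear": [0, 0, 0], "delta_rot": [0, 0, 0]},
    {"gripper": 0.6, "linear": [0, 0, 0], "delta_rot": [0, 0, 0]},
    {"gripper": 1, "linear": [0, 0, 0], "delta_rot": [0, 0, 0]},
    {"gripper": 1, "linear": [0, 0, 0], "delta_rot": [0, 0, 0]},
    {"gripper": 1, "linear": [0, 0, 0], "delta_rot": [0, 0, 0]}
  ],
  "newtons": 40
}}

```text
clock: 3.9
position: [0.5647, 0.413, 0.0133]
ee_rot: [0.0, 0.707, 0.707, 0.002]
contact_force: [-0.3, -0.0, 6.3]
width: 0.0539
gripper_force: 42.2
```

>>> {"method": "send_rows", "body": {
  "increments": [
    {"gripper": 0, "linear": [0, 0, 0], "delta_rot": [0, 0, 0]},
    {"gripper": -0.8, "linear": [0, 0, 0], "delta_rot": [0, 0, 0]},
    {"gripper": -0.8, "linear": [0, 0, 0.007], "delta_rot": [0, 0, 0]},
    {"gripper": -0.8, "linear": [0, 0, 0.014], "delta_rot": [0, 0, 0]},
    {"gripper": 0, "linear": [0, 0, 0.014], "delta_rot": [0, 0, 0]},
    {"gripper": 1, "linear": [0, 0, 0.014], "delta_rot": [0, 0, 0]},
    {"gripper": 1, "linear": [0, 0, 0.014], "delta_rot": [0, 0, 0]},
    {"gripper": 1, "linear": [0, 0, 0.014], "delta_rot": [0, 0, 0]}
  ]
}}

```text
clock: 4.7
position: [0.5643, 0.4126, 0.0265]
ee_rot: [0.0, 0.707, 0.707, 0.001]
contact_force: [-0.7, -0.5, 4.7]
width: 0.0538
gripper_force: 41.1
```

>>> {"method": "send_rows", "body": {
  "increments": [
    {"gripper": 1, "linear": [0, 0, 0.0], "delta_rot": [0, 0, 0]},
    {"gripper": 1, "linear": [0, 0, 0.015], "delta_rot": [0, 0, 0]},
    {"gripper": 1, "linear": [0, 0, 0.05], "delta_rot": [0, 0, 0]},
    {"gripper": 1, "linear": [0, 0, 0.09], "delta_rot": [0, 0, 0]},
    {"gripper": 1, "linear": [0, 0, 0.09], "delta_rot": [0, 0, 0]}
  ]
}}

```text
clock: 5.2
position: [0.5673, 0.4144, 0.1227]
ee_rot: [0.002, 0.707, 0.707, 0.006]
contact_force: [1.2, 0.8, 0.3]
width: 0.0535
gripper_force: 42.3
```

>>> {"method": "send_rows", "body": {
  "increments": [
    {"gripper": 1, "linear": [-0.045, -0.002, 0], "delta_rot": [0, 0, 0]},
    {"gripper": 1, "linear": [-0.09, -0.004, 0], "delta_rot": [0, 0, 0]},
    {"gripper": 1, "linear": [-0.135, -0.006, 0], "delta_rot": [0, 0, 0]},
    {"gripper": 1, "linear": [-0.18, -0.008, 0], "delta_rot": [0, 0, 0]},
    {"gripper": 1, "linear": [-0.184, -0.009, -0.04], "delta_rot": [0, 0, 0]},
    {"gripper": 1, "linear": [-0.184, -0.009, -0.08], "delta_rot": [0, 0, 0]},
    {"gripper": 1, "linear": [-0.184, -0.009, -0.097], "delta_rot": [0, 0, 0]},
    {"gripper": 1, "linear": [-0.184, -0.009, -0.097], "delta_rot": [0, 0, 0]}
  ]
}}

```text
clock: 6.0
position: [0.3774, 0.4015, 0.0157]
ee_rot: [-0.0, 0.707, 0.707, -0.003]
contact_force: [-0.2, -0.7, -1.3]
width: 0.0535
gripper_force: 42.4
```

>>> {"method": "send_rows", "body": {
  "increments": [
    {"gripper": 1, "linear": [0, 0, -0.005], "delta_rot": [0, 0, 0]},
    {"gripper": 1, "linear": [0, 0, -0.009], "delta_rot": [0, 0, 0]},
    {"gripper": 1, "linear": [0, 0, -0.009], "delta_rot": [0, 0, 0]}
  ]
}}

```text
clock: 6.3
position: [0.3802, 0.4035, 0.0098]
ee_rot: [0.0, 0.708, 0.707, 0.001]
contact_force: [-0.4, -0.8, -1.0]
width: 0.0537
gripper_force: 42.4
```

>>> {"method": "send_rows", "body": {
  "increments": [
    {"gripper": 1, "linear": [0, 0, -0.003], "delta_rot": [0, 0, 0]},
    {"gripper": 0, "linear": [0, 0, -0.003], "delta_rot": [0, 0, 0]},
    {"gripper": -1, "linear": [0, 0, -0.003], "delta_rot": [0, 0, 0]},
    {"gripper": -1, "linear": [0, 0, -0.003], "delta_rot": [0, 0, 0]},
    {"gripper": -0.9, "linear": [0, 0, 0.03], "delta_rot": [0, 0, 0]},
    {"gripper": -0.5, "linear": [0, 0, 0.07], "delta_rot": [0, 0, 0]},
    {"gripper": -0.2, "linear": [0, 0, 0.11], "delta_rot": [0, 0, 0]},
    {"gripper": -0.2, "linear": [0, 0, 0.11], "delta_rot": [0, 0, 0]}
  ]
}}

```text
clock: 7.1
position: [0.383, 0.4061, 0.1252]
ee_rot: [0.001, 0.707, 0.707, 0.006]
contact_force: [0.3, -0.1, -0.0]
width: 0.051
gripper_force: 0.0
```

```bash
python3 - <<'E'
from h import *
print(get_state()['position'])
d=snap('top','top1'); s=snap('scene','scene1')
a=cv2.resize(d['pixels'][125:255,190:290],None,fx=4,fy=4,interpolation=2); b=cv2.resize(s['pixels'][210:340,190:290],None,fx=4,fy=4,interpolation=2)
cv2.imwrite('pics/c3.png',np.hstack([a,b]))
E
```

```text
[0.38295972 0.40605405 0.12518696]
```

View pics/c3.png

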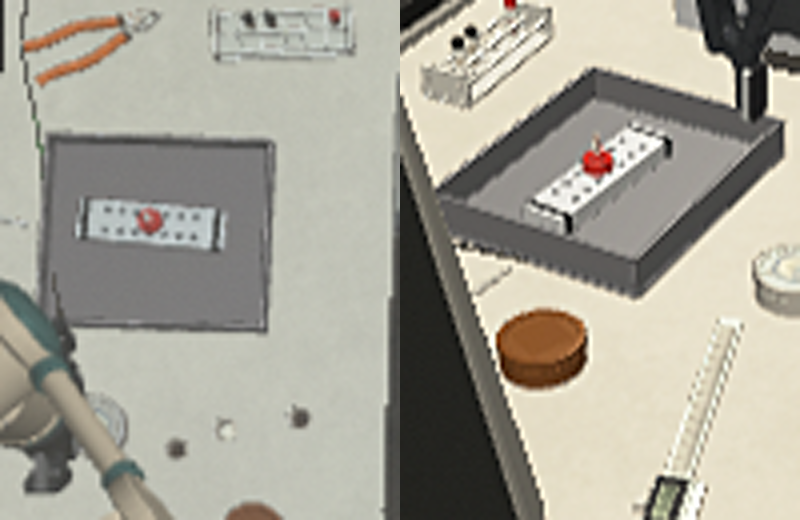

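The tin is on the worktop at crop (108,425). The screw still stands on the cartridge at left crop (151,221), and the cartridge spans (78..226, 198..248).

```bash
python3 - <<'E'
from h import *
d=load('top1'); s=load('scene1')
C=lambda x,y:(190+x/4-.4,125+y/4-.4); S=lambda x,y:(190+(x-400)/4-.4,210+y/4-.4)
for n,p,z in[('screw',(151,222),.03),('LT',(78,198),.02),('LB',(80,238),.02),('RT',(227,211),.02),('RB',(223,250),.02)]: print(n,w(d,*C(*p),z))
for n,p,z in[('screw',(597,157),.029),('RT',(630,125),.02),('RB',(669,143),.02),('LB',(566,214),.02),('LT',(527,202),.02)]: print(n,w(s,*S(*p),z))
E
```

```text
screw [0.559  0.3587 0.03  ]
LT [0.5819 0.4252 0.02  ]
LB [0.5462 0.4223 0.02  ]
RT [0.5709 0.2938 0.02  ]
RB [0.536  0.2966 0.02  ]
screw [0.5628 0.3607 0.029 ]
RT [0.573  0.3008 0.02  ]
RB [0.5345 0.3095 0.02  ]
LB [0.5505 0.4197 0.02  ]
LT [0.5827 0.4194 0.02  ]
```

>>> {"method": "send_rows", "body": {
  "increments": [
    {"gripper": -0.2, "linear": [0.045, -0.011, 0], "delta_rot": [0, 0, 0]},
    {"gripper": -0.2, "linear": [0.09, -0.022, 0], "delta_rot": [0, 0, 0]},
    {"gripper": -0.2, "linear": [0.135, -0.034, 0], "delta_rot": [0, 0, 0]},
    {"gripper": -0.2, "linear": [0.18, -0.045, 0], "delta_rot": [0, 0, 0]},
    {"gripper": -0.2, "linear": [0.181, -0.045, -0.03], "delta_rot": [0, 0, 0]},
    {"gripper": -0.2, "linear": [0.181, -0.045, -0.06], "delta_rot": [0, 0, 0]},
    {"gripper": -0.2, "linear": [0.181, -0.045, -0.06], "delta_rot": [0, 0, 0]},
    {"gripper": -0.2, "linear": [0.181, -0.045, -0.06], "delta_rot": [0, 0, 0]}
  ]
}}

```text
clock: 8.0
position: [0.5595, 0.3577, 0.0576]
ee_rot: [-0.001, 0.707, 0.707, -0.002]
contact_force: [0.4, 0.3, 0.6]
width: 0.0513
gripper_force: 0.0
```

>>> {"method": "send_rows", "body": {
  "increments": [
    {"gripper": -0.2, "linear": [0.001, 0.002, -0.012], "delta_rot": [0, 0, 0]},
    {"gripper": -0.2, "linear": [0.001, 0.002, -0.024], "delta_rot": [0, 0, 0]},
    {"gripper": -0.2, "linear": [0.001, 0.002, -0.034], "delta_rot": [0, 0, 0]},
    {"gripper": 0.2, "linear": [0.001, 0.002, -0.034], "delta_rot": [0, 0, 0]},
    {"gripper": 1, "linear": [0.001, 0.002, -0.034], "delta_rot": [0, 0, 0]},
    {"gripper": 1, "linear": [0.001, 0.002, -0.034], "delta_rot": [0, 0, 0]},
    {"gripper": 1, "linear": [0.001, 0.002, -0.034], "delta_rot": [0, 0, 0]},
    {"gripper": 1, "linear": [0.001, 0.002, -0.034], "delta_rot": [0, 0, 0]}
  ],
  "newtons": 30
}}

```text
clock: 8.8
position: [0.562, 0.3604, 0.0258]
ee_rot: [0.0, 0.707, 0.707, 0.0]
contact_force: [0.4, -0.3, 0.6]
width: 0.0197
gripper_force: 29.3
```

>>> {"method": "send_rows", "body": {
  "increments": [
    {"gripper": 1, "linear": [0, 0, 0.012], "delta_rot": [0, 0, 0]},
    {"gripper": 1, "linear": [0, 0, 0.04], "delta_rot": [0, 0, 0]},
    {"gripper": 1, "linear": [0, 0, 0.07], "delta_rot": [0, 0, 0]},
    {"gripper": 1, "linear": [0, 0, 0.07], "delta_rot": [0, 0, 0]}
  ]
}}

```text
clock: 9.2
position: [0.5649, 0.3619, 0.1013]
ee_rot: [0.002, 0.707, 0.707, 0.005]
contact_force: [0.7, 1.1, -0.3]
width: 0.0198
gripper_force: 29.4
```

>>> {"method": "send_rows", "body": {
  "increments": [
    {"gripper": 1, "linear": [0.002, -0.04, 0], "delta_rot": [0, 0, 0]},
    {"gripper": 1, "linear": [0.004, -0.08, 0], "delta_rot": [0, 0, 0]},
    {"gripper": 1, "linear": [0.006, -0.12, 0], "delta_rot": [0, 0, 0]},
    {"gripper": 1, "linear": [0.008, -0.16, 0], "delta_rot": [0, 0, 0]},
    {"gripper": 1, "linear": [0.008, -0.162, -0.04], "delta_rot": [0, 0, 0]},
    {"gripper": 1, "linear": [0.008, -0.162, -0.07], "delta_rot": [0, 0, 0]},
    {"gripper": 1, "linear": [0.008, -0.162, -0.08], "delta_rot": [0, 0, 0]},
    {"gripper": 1, "linear": [0.008, -0.162, -0.08], "delta_rot": [0, 0, 0]}
  ]
}}

```text
clock: 10.0
position: [0.5686, 0.198, 0.0141]
ee_rot: [-0.001, 0.707, 0.707, -0.001]
contact_force: [0.0, -0.6, -0.5]
width: 0.0198
gripper_force: 29.4
```

>>> {"method": "send_rows", "body": {
  "increments": [
    {"gripper": 1, "linear": [0, 0, 0], "delta_rot": [0, 0, 0]},
    {"gripper": 1, "linear": [0, 0, -0.004], "delta_rot": [0, 0, 0]},
    {"gripper": 1, "linear": [0, 0, -0.004], "delta_rot": [0, 0, 0]}
  ]
}}

```text
clock: 10.3
position: [0.5703, 0.1987, 0.0122]
ee_rot: [0.001, 0.707, 0.707, 0.001]
contact_force: [-0.3, -0.7, -0.6]
width: 0.0199
gripper_force: 29.4
```

>>> {"method": "send_rows", "body": {
  "increments": [
    {"gripper": 1, "linear": [0, 0, -0.003], "delta_rot": [0, 0, 0]},
    {"gripper": 1, "linear": [0, 0, -0.006], "delta_rot": [0, 0, 0]},
    {"gripper": 1, "linear": [0, 0, -0.006], "delta_rot": [0, 0, 0]}
  ]
}}

```text
clock: 10.6
position: [0.5699, 0.1984, 0.0053]
ee_rot: [0.0, 0.707, 0.707, 0.0]
contact_force: [0.9, 1.2, 0.2]
width: 0.0202
gripper_force: 29.5
```

>>> {"method": "send_rows", "body": {
  "increments": [
    {"gripper": 0.3, "linear": [0, 0, 0], "delta_rot": [0, 0, 0]},
    {"gripper": -0.2, "linear": [0, 0, 0], "delta_rot": [0, 0, 0]},
    {"gripper": -0.2, "linear": [0, 0, 0.02], "delta_rot": [0, 0, 0]},
    {"gripper": -0.4, "linear": [0, 0, 0.065], "delta_rot": [0, 0, 0]},
    {"gripper": -0.4, "linear": [0, 0.04, 0.1], "delta_rot": [0, 0, 0]},
    {"gripper": -0.4, "linear": [-0.004, 0.08, 0.1], "delta_rot": [0, 0, -0.03]},
    {"gripper": -0.4, "linear": [-0.007, 0.12, 0.1], "delta_rot": [0, 0, -0.06]},
    {"gripper": -0.4, "linear": [-0.01, 0.162, 0.1], "delta_rot": [0, 0, -0.09]}
  ]
}}

```text
clock: 11.4
position: [0.5596, 0.3615, 0.106]
ee_rot: [0.0, 0.739, 0.674, 0.0]
contact_force: [0.3, -0.0, 0.7]
width: 0.0598
gripper_force: 0.0
```

>>> {"method": "send_rows", "body": {
  "increments": [
    {"gripper": -0.4, "linear": [0, 0, -0.03], "delta_rot": [0, 0, 0]},
    {"gripper": -0.4, "linear": [0, 0, -0.06], "delta_rot": [0, 0, 0]},
    {"gripper": -0.4, "linear": [0, 0, -0.06], "delta_rot": [0, 0, 0]},
    {"gripper": -0.4, "linear": [0, 0, -0.06], "delta_rot": [0, 0, 0]}
  ]
}}

```text
clock: 11.8
position: [0.5595, 0.3601, 0.0451]
ee_rot: [-0.0, 0.739, 0.674, -0.001]
contact_force: [0.3, 0.5, -0.5]
width: 0.0604
gripper_force: 0.0
```

>>> {"method": "send_rows", "body": {
  "increments": [
    {"gripper": -0.4, "linear": [0, 0.001, -0.012], "delta_rot": [0, 0, 0]},
    {"gripper": -0.4, "linear": [0, 0.001, -0.024], "delta_rot": [0, 0, 0]},
    {"gripper": -0.4, "linear": [0, 0.001, -0.036], "delta_rot": [0, 0, 0]},
    {"gripper": 0, "linear": [0, 0.001, -0.036], "delta_rot": [0, 0, 0]},
    {"gripper": 1, "linear": [0, 0.001, -0.036], "delta_rot": [0, 0, 0]},
    {"gripper": 1, "linear": [0, 0.001, -0.036], "delta_rot": [0, 0, 0]},
    {"gripper": 1, "linear": [0, 0.001, -0.036], "delta_rot": [0, 0, 0]},
    {"gripper": 1, "linear": [0, 0.001, -0.036], "delta_rot": [0, 0, 0]}
  ],
  "newtons": 60
}}

```text
clock: 12.6
position: [0.5599, 0.3614, 0.0095]
ee_rot: [0.0, 0.739, 0.674, 0.0]
contact_force: [0.6, -0.1, -1.1]
width: 0.0343
gripper_force: 62.4
```

>>> {"method": "send_rows", "body": {
  "increments": [
    {"gripper": 1, "linear": [0, 0, 0.01], "delta_rot": [0, 0, 0]},
    {"gripper": 1, "linear": [0, 0, 0.04], "delta_rot": [0, 0, 0]},
    {"gripper": 1, "linear": [0, 0, 0.08], "delta_rot": [0, 0, 0]},
    {"gripper": 1, "linear": [0, 0, 0.11], "delta_rot": [0, 0, 0]},
    {"gripper": 1, "linear": [0, 0, 0.12], "delta_rot": [0, 0, 0]},
    {"gripper": 1, "linear": [0, 0, 0.12], "delta_rot": [0, 0, 0]}
  ]
}}

```text
clock: 13.2
position: [0.5606, 0.3618, 0.1315]
ee_rot: [0.001, 0.739, 0.674, 0.002]
contact_force: [0.1, 0.5, -2.3]
width: 0.0343
gripper_force: 62.5
```

```bash
python3 - <<'E'
from h import *
from scipy.optimize import least_squares
d=load('top0'); s=load('scene0')
C=lambda x,y:(190+x/4.3-.4,125+y/4.3-.4); S=lambda x,y:(190+x/4.6-.4,170+y/4.6-.4)
a=.084;b=.104
L=np.array([[a,b,.057],[a,-b,.057],[-a,-b,.057],[-a,b,.057]])
to=[C(452,131),C(708,143),C(700,346),C(442,338)]; so=[S(313,148),S(452,45),S(645,88),S(515,200)]
def P(p):
    c,n=np.cos(p[2]),np.sin(p[2]); return L@np.array([[c,-n,0],[n,c,0],[0,0,1]]).T+[p[0],p[1],0]
for use in('ts','t','s'):
    f=lambda p: np.concatenate([(px(q,P(p))-o).ravel() for q,o,k in((d,to,'t'),(s,so,'s')) if k in use])
    r=least_squares(f,[.555,.024,-.04],diff_step=1e-3,x_scale=[.1,.1,.1]); print(use,r.x,r.fun.round(1))
E
```

```text
ts [ 0.5555439  0.024     -0.04     ] [-0.5  0.  -0.5 -0.1 -0.2  0.4 -0.6 -0.3 -0.9 -0.8  0.2 -0.9  0.2 -0.5
  0.2 -0.3]
t [ 0.5555439  0.024     -0.04     ] [-0.5  0.  -0.5 -0.1 -0.2  0.4 -0.6 -0.3]
s [ 0.5544561  0.024     -0.04     ] [-0.6 -0.8  0.5 -0.8  0.5 -0.4  0.5 -0.3]
```

>>> {"method": "send_rows", "body": {
  "increments": [
    {"gripper": 1, "linear": [0.003, -0.043, 0], "delta_rot": [0, 0, 0.006]},
    {"gripper": 1, "linear": [0.006, -0.086, 0], "delta_rot": [0, 0, 0.013]},
    {"gripper": 1, "linear": [0.009, -0.129, 0], "delta_rot": [0, 0, 0.02]},
    {"gripper": 1, "linear": [0.012, -0.172, 0], "delta_rot": [0, 0, 0.026]},
    {"gripper": 1, "linear": [0.015, -0.215, 0], "delta_rot": [0, 0, 0.032]},
    {"gripper": 1, "linear": [0.018, -0.258, 0], "delta_rot": [0, 0, 0.04]},
    {"gripper": 1, "linear": [0.021, -0.3, 0], "delta_rot": [0, 0, 0.045]},
    {"gripper": 1, "linear": [0.023, -0.338, 0], "delta_rot": [0, 0, 0.05]}
  ]
}}

```text
clock: 14.0
position: [0.5811, 0.0213, 0.127]
ee_rot: [-0.001, 0.722, 0.692, -0.001]
contact_force: [0.8, 0.3, -1.0]
width: 0.0345
gripper_force: 62.4
```

>>> {"method": "send_rows", "body": {
  "increments": [
    {"gripper": 1, "linear": [0, 0, -0.02], "delta_rot": [0, 0, 0]},
    {"gripper": 1, "linear": [0, 0, -0.045], "delta_rot": [0, 0, 0]},
    {"gripper": 1, "linear": [0, 0, -0.07], "delta_rot": [0, 0, 0]},
    {"gripper": 1, "linear": [0, 0, -0.09], "delta_rot": [0, 0, 0]},
    {"gripper": 1, "linear": [0, 0, -0.105], "delta_rot": [0, 0, 0]},
    {"gripper": 1, "linear": [0, 0, -0.113], "delta_rot": [0, 0, 0]},
    {"gripper": 1, "linear": [0, 0, -0.115], "delta_rot": [0, 0, 0]},
    {"gripper": 1, "linear": [0, 0, -0.115], "delta_rot": [0, 0, 0]}
  ]
}}

```text
clock: 14.8
position: [0.5823, 0.0233, 0.0137]
ee_rot: [-0.0, 0.721, 0.692, -0.0]
contact_force: [-0.3, 0.2, -0.2]
width: 0.0341
gripper_force: 62.5
```

>>> {"method": "send_rows", "body": {
  "increments": [
    {"gripper": 0, "linear": [0, 0, -0.001], "delta_rot": [0, 0, 0]},
    {"gripper": -0.05, "linear": [0, 0, -0.001], "delta_rot": [0, 0, 0]},
    {"gripper": -0.05, "linear": [0, 0, 0.01], "delta_rot": [0, 0, 0]},
    {"gripper": -0.05, "linear": [0, 0, 0.04], "delta_rot": [0, 0, 0]},
    {"gripper": -0.05, "linear": [0, 0, 0.08], "delta_rot": [0, 0, 0]},
    {"gripper": -0.05, "linear": [0, 0, 0.1], "delta_rot": [0, 0, 0.02]},
    {"gripper": -0.05, "linear": [0, 0, 0.1], "delta_rot": [0, 0, 0.04]}
  ]
}}

```text
clock: 15.5
position: [0.5857, 0.0231, 0.1194]
ee_rot: [0.004, 0.707, 0.707, 0.003]
contact_force: [0.3, 0.2, -0.1]
width: 0.0447
gripper_force: 0.0
```

```bash
python3 - <<'E'
from h import *
d=snap('top','top2'); s=snap('scene','scene2')
a=cv2.resize(d['pixels'][150:280,190:300],None,fx=3.6,fy=4,interpolation=2); b=cv2.resize(s['pixels'][170:300,240:340],None,fx=4,fy=4,interpolation=2)
cv2.imwrite('pics/c4.png',np.hstack([a,b]))
E
```

```text
(no output)
```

View pics/c4.png

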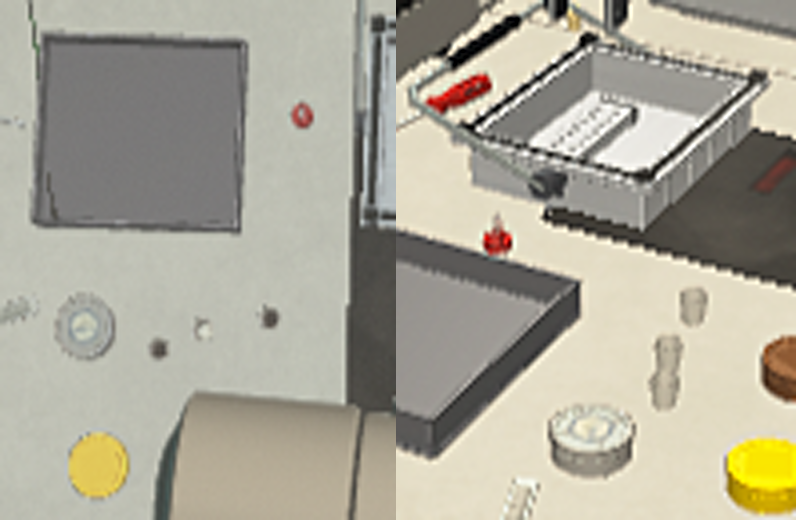

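The cartridge is in the box. The screw stands at left crop (302,115), the tin at (85,327), and the cups are unmoved at (159,348), (204,328) and (270,318). I'll take cup C next.

>>> {"method": "send_rows", "body": {
  "increments": [
    {"gripper": -0.05, "linear": [-0.028, 0.029, 0], "delta_rot": [0, 0, 0]},
    {"gripper": -0.05, "linear": [-0.056, 0.059, 0], "delta_rot": [0, 0, 0]},
    {"gripper": -0.05, "linear": [-0.084, 0.089, 0], "delta_rot": [0, 0, 0]},
    {"gripper": -0.05, "linear": [-0.112, 0.118, 0], "delta_rot": [0, 0, 0]},
    {"gripper": -0.05, "linear": [-0.14, 0.148, 0], "delta_rot": [0, 0, 0]},
    {"gripper": -0.05, "linear": [-0.168, 0.177, 0], "delta_rot": [0, 0, 0]},
    {"gripper": -0.05, "linear": [-0.193, 0.204, 0], "delta_rot": [0, 0, 0]},
    {"gripper": -0.05, "linear": [-0.193, 0.204, -0.03], "delta_rot": [0, 0, 0]}
  ]
}}

```text
clock: 16.4
position: [0.3879, 0.2302, 0.0855]
ee_rot: [-0.0, 0.706, 0.708, 0.002]
contact_force: [1.5, 0.1, -0.3]
width: 0.0446
gripper_force: 0.0
```

>>> {"method": "send_rows", "body": {
  "increments": [
    {"gripper": -0.05, "linear": [0, 0, -0.025], "delta_rot": [0, 0, 0]},
    {"gripper": -0.05, "linear": [0, 0, -0.035], "delta_rot": [0, 0, 0]},
    {"gripper": -0.05, "linear": [0, 0, -0.035], "delta_rot": [0, 0, 0]},
    {"gripper": -0.05, "linear": [0, 0, -0.035], "delta_rot": [0, 0, 0]}
  ]
}}

```text
clock: 16.8
position: [0.39, 0.2271, 0.0493]
ee_rot: [-0.0, 0.708, 0.707, -0.0]
contact_force: [1.1, -0.1, -0.0]
width: 0.045
gripper_force: 0.0
```

```bash
python3 - <<'E'
from h import *
print(get_state()['position'])
d=snap('top','top3'); s=snap('scene','scene3')
a=cv2.resize(d['pixels'][210:250,210:310],None,fx=4,fy=4,interpolation=2); b=cv2.resize(s['pixels'][190:300,280:380],None,fx=4,fy=4,interpolation=2)
cv2.imwrite('pics/c5.png',np.vstack([a,b]))
E
```

```text
[0.39002679 0.22712627 0.04934108]
```

View pics/c5.png

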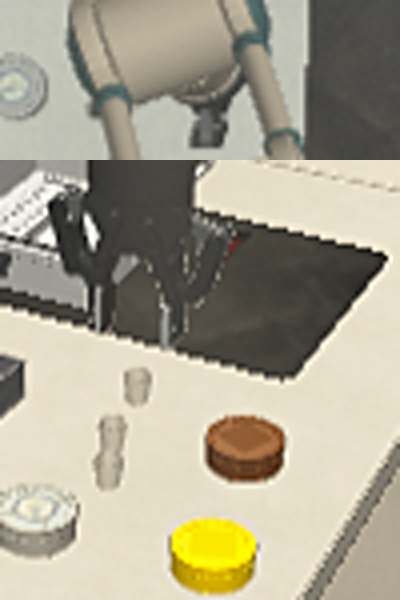

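The open fingers straddle cup C (crop (138,385)) and are centred over it. I'll descend.

>>> {"method": "send_rows", "body": {
  "increments": [
    {"gripper": -0.05, "linear": [0, 0, -0.015], "delta_rot": [0, 0, 0]},
    {"gripper": -0.05, "linear": [0, 0, -0.03], "delta_rot": [0, 0, 0]},
    {"gripper": -0.05, "linear": [0, 0, -0.045], "delta_rot": [0, 0, 0]},
    {"gripper": 0.4, "linear": [0, 0, -0.045], "delta_rot": [0, 0, 0]},
    {"gripper": 1, "linear": [0, 0, -0.045], "delta_rot": [0, 0, 0]},
    {"gripper": 1, "linear": [0, 0, -0.045], "delta_rot": [0, 0, 0]},
    {"gripper": 1, "linear": [0, 0, -0.045], "delta_rot": [0, 0, 0]}
  ],
  "newtons": 30
}}

```text
clock: 17.6
position: [0.3905, 0.2276, 0.0052]
ee_rot: [0.0, 0.707, 0.707, 0.001]
contact_force: [-0.5, 0.3, -0.1]
width: 0.0173
gripper_force: 29.2
```

>>> {"method": "send_rows", "body": {
  "increments": [
    {"gripper": 1, "linear": [0, 0, 0.01], "delta_rot": [0, 0, 0]},
    {"gripper": 1, "linear": [0, 0, 0.05], "delta_rot": [0, 0, 0]},
    {"gripper": 1, "linear": [0, 0, 0.09], "delta_rot": [0, 0, 0]},
    {"gripper": 1, "linear": [0, 0, 0.115], "delta_rot": [0, 0, 0]},
    {"gripper": 1, "linear": [0, 0, 0.115], "delta_rot": [0, 0, 0]}
  ]
}}

```text
clock: 18.1
position: [0.3925, 0.2285, 0.1239]
ee_rot: [0.002, 0.707, 0.707, 0.005]
contact_force: [0.1, 0.1, -0.6]
width: 0.0173
gripper_force: 29.4
```

>>> {"method": "send_rows", "body": {
  "increments": [
    {"gripper": 1, "linear": [0.016, -0.032, 0], "delta_rot": [0, 0, 0]},
    {"gripper": 1, "linear": [0.033, -0.064, 0], "delta_rot": [0, 0, 0]},
    {"gripper": 1, "linear": [0.049, -0.097, 0], "delta_rot": [0, 0, 0]},
    {"gripper": 1, "linear": [0.066, -0.129, 0], "delta_rot": [0, 0, 0]},
    {"gripper": 1, "linear": [0.082, -0.161, 0], "delta_rot": [0, 0, 0]},
    {"gripper": 1, "linear": [0.098, -0.193, 0], "delta_rot": [0, 0, -0.02]},
    {"gripper": 1, "linear": [0.115, -0.225, 0], "delta_rot": [0, 0, -0.03]},
    {"gripper": 1, "linear": [0.131, -0.2575, 0], "delta_rot": [0, 0, -0.04]}
  ]
}}

```text
clock: 18.9
position: [0.5206, -0.0315, 0.1189]
ee_rot: [-0.0, 0.722, 0.692, -0.0]
contact_force: [0.6, 0.9, 0.2]
width: 0.0174
gripper_force: 29.4
```

>>> {"method": "send_rows", "body": {
  "increments": [
    {"gripper": 1, "linear": [0, 0, -0.02], "delta_rot": [0, 0, 0]},
    {"gripper": 1, "linear": [0, 0, -0.05], "delta_rot": [0, 0, 0]},
    {"gripper": 1, "linear": [0, 0, -0.075], "delta_rot": [0, 0, 0]},
    {"gripper": 1, "linear": [0, 0, -0.092], "delta_rot": [0, 0, 0]},
    {"gripper": 1, "linear": [0, 0, -0.1], "delta_rot": [0, 0, 0]},
    {"gripper": 1, "linear": [0, 0, -0.104], "delta_rot": [0, 0, 0]},
    {"gripper": 1, "linear": [0, 0, -0.104], "delta_rot": [0, 0, 0]}
  ]
}}

```text
clock: 19.6
position: [0.5207, -0.0302, 0.0153]
ee_rot: [-0.0, 0.721, 0.693, -0.0]
contact_force: [-0.4, 0.5, 0.0]
width: 0.0172
gripper_force: 29.4
```

>>> {"method": "send_rows", "body": {
  "increments": [
    {"gripper": 1, "linear": [0, 0, -0.003], "delta_rot": [0, 0, 0]},
    {"gripper": 1, "linear": [0, 0, -0.003], "delta_rot": [0, 0, 0]},
    {"gripper": 0.2, "linear": [0, 0, -0.003], "delta_rot": [0, 0, 0]},
    {"gripper": 0.2, "linear": [0, 0, -0.003], "delta_rot": [0, 0, 0]},
    {"gripper": 0.2, "linear": [0, 0, 0.02], "delta_rot": [0, 0, 0.01]},
    {"gripper": 0.2, "linear": [0, 0, 0.06], "delta_rot": [0, 0, 0.02]},
    {"gripper": -0.05, "linear": [0, 0, 0.1], "delta_rot": [0, 0, 0.04]},
    {"gripper": -0.05, "linear": [0, 0, 0.1], "delta_rot": [0, 0, 0.04]}
  ]
}}

```text
clock: 20.4
position: [0.5249, -0.0309, 0.1209]
ee_rot: [0.005, 0.707, 0.707, 0.003]
contact_force: [1.2, -0.4, 0.6]
width: 0.0448
gripper_force: 0.0
```

```bash
cat >> h.py <<'E'
def cups(n):
    "cup blobs in the scene view on the worktop: mask pale-grey pixels darker than the table, in a window"
    s=snap('scene','scene'+n); d=snap('top','top'+n); o=load('scene0'); t=load('top0')
    for nm,a,b,z in(('scene',s,o,.0115),('top',d,t,.015)):
        pts=[(.3888,.2273,z),(.378,.292,z),(.363,.331,z)]
        for k,p in zip('CBA',px(a,pts)):
            u,v=p.astype(int); A=np.array(a['pixels'])[v-5:v+6,u-4:u+5].astype(int); B=b['pixels'][v-5:v+6,u-4:u+5].astype(int)
            print(nm,k,'diff',abs(A-B).mean().round(1),end='; ')
    print(get_state()['position'].round(4))
E
python3 -c "
from h import *
cups('4')"
```

```text
scene C diff 32.0; scene B diff 0.8; scene A diff 0.8; top C diff 21.3; top B diff 1.9; top A diff 1.8; [ 0.5213 -0.0303  0.1165]
```

>>> {"method": "send_rows", "body": {
  "increments": [
    {"gripper": -0.05, "linear": [-0.018, 0.04, 0], "delta_rot": [0, 0, 0]},
    {"gripper": -0.05, "linear": [-0.036, 0.08, 0], "delta_rot": [0, 0, 0]},
    {"gripper": -0.05, "linear": [-0.054, 0.121, 0], "delta_rot": [0, 0, 0]},
    {"gripper": -0.05, "linear": [-0.072, 0.161, 0], "delta_rot": [0, 0, 0]},
    {"gripper": -0.05, "linear": [-0.09, 0.201, 0], "delta_rot": [0, 0, 0]},
    {"gripper": -0.05, "linear": [-0.108, 0.241, 0], "delta_rot": [0, 0, 0]},
    {"gripper": -0.05, "linear": [-0.126, 0.282, 0], "delta_rot": [0, 0, 0]},
    {"gripper": -0.05, "linear": [-0.143, 0.322, 0], "delta_rot": [0, 0, 0]}
  ]
}}

```text
clock: 21.3
position: [0.3755, 0.2926, 0.1137]
ee_rot: [-0.0, 0.707, 0.707, -0.002]
contact_force: [0.8, -0.1, -0.2]
width: 0.0449
gripper_force: 0.0
```

>>> {"method": "send_rows", "body": {
  "increments": [
    {"gripper": -0.05, "linear": [0, 0, -0.03], "delta_rot": [0, 0, 0]},
    {"gripper": -0.05, "linear": [0, 0, -0.065], "delta_rot": [0, 0, 0]},
    {"gripper": -0.05, "linear": [0, 0, -0.065], "delta_rot": [0, 0, 0]},
    {"gripper": -0.05, "linear": [0, 0, -0.065], "delta_rot": [0, 0, 0]}
  ]
}}

```text
clock: 21.7
position: [0.3766, 0.2911, 0.0493]
ee_rot: [-0.0, 0.708, 0.707, -0.002]
contact_force: [-0.5, 0.3, 0.2]
width: 0.0446
gripper_force: 0.0
```

```bash
python3 -c "
from h import *
cups('5')"
```

```text
scene C diff 51.5; scene B diff 3.1; scene A diff 3.2; top C diff 21.1; top B diff 76.2; top A diff 45.5; [0.3785 0.2919 0.0511]
```

Scene view still shows A and B in place, so I'll descend and grip B.

>>> {"method": "send_rows", "body": {
  "increments": [
    {"gripper": -0.05, "linear": [0, 0, -0.015], "delta_rot": [0, 0, 0]},
    {"gripper": -0.05, "linear": [0, 0, -0.03], "delta_rot": [0, 0, 0]},
    {"gripper": -0.05, "linear": [0, 0, -0.047], "delta_rot": [0, 0, 0]},
    {"gripper": 0.4, "linear": [0, 0, -0.047], "delta_rot": [0, 0, 0]},
    {"gripper": 1, "linear": [0, 0, -0.047], "delta_rot": [0, 0, 0]},
    {"gripper": 1, "linear": [0, 0, -0.047], "delta_rot": [0, 0, 0]},
    {"gripper": 1, "linear": [0, 0, -0.047], "delta_rot": [0, 0, 0]}
  ],
  "newtons": 30
}}

```text
clock: 22.5
position: [0.3785, 0.2921, 0.0044]
ee_rot: [0.0, 0.708, 0.707, 0.001]
contact_force: [0.4, 0.6, -0.3]
width: 0.0176
gripper_force: 29.2
```

>>> {"method": "send_rows", "body": {
  "increments": [
    {"gripper": 1, "linear": [0, 0, 0.01], "delta_rot": [0, 0, 0]},
    {"gripper": 1, "linear": [0, 0, 0.05], "delta_rot": [0, 0, 0]},
    {"gripper": 1, "linear": [0, 0, 0.09], "delta_rot": [0, 0, 0]},
    {"gripper": 1, "linear": [0, 0, 0.115], "delta_rot": [0, 0, 0]},
    {"gripper": 1, "linear": [0, 0, 0.115], "delta_rot": [0, 0, 0]}
  ]
}}

```text
clock: 23.0
position: [0.3804, 0.2934, 0.1231]
ee_rot: [0.001, 0.707, 0.707, 0.005]
contact_force: [0.4, 0.2, -0.5]
width: 0.0178
gripper_force: 29.4
```

>>> {"method": "send_rows", "body": {
  "increments": [
    {"gripper": 1, "linear": [0.018, -0.033, 0], "delta_rot": [0, 0, 0]},
    {"gripper": 1, "linear": [0.036, -0.067, 0], "delta_rot": [0, 0, 0]},
    {"gripper": 1, "linear": [0.054, -0.1, 0], "delta_rot": [0, 0, 0]},
    {"gripper": 1, "linear": [0.072, -0.134, 0], "delta_rot": [0, 0, 0]},
    {"gripper": 1, "linear": [0.09, -0.167, 0], "delta_rot": [0, 0, 0]},
    {"gripper": 1, "linear": [0.109, -0.2, 0], "delta_rot": [0, 0, -0.02]},
    {"gripper": 1, "linear": [0.127, -0.234, 0], "delta_rot": [0, 0, -0.03]},
    {"gripper": 1, "linear": [0.145, -0.2675, 0], "delta_rot": [0, 0, -0.04]}
  ]
}}

```text
clock: 23.8
position: [0.5226, 0.0228, 0.1179]
ee_rot: [-0.0, 0.722, 0.692, -0.0]
contact_force: [0.5, -0.7, -0.1]
width: 0.0176
gripper_force: 29.4
```

>>> {"method": "send_rows", "body": {
  "increments": [
    {"gripper": 1, "linear": [0, 0, -0.02], "delta_rot": [0, 0, 0]},
    {"gripper": 1, "linear": [0, 0, -0.05], "delta_rot": [0, 0, 0]},
    {"gripper": 1, "linear": [0, 0, -0.075], "delta_rot": [0, 0, 0]},
    {"gripper": 1, "linear": [0, 0, -0.092], "delta_rot": [0, 0, 0]},
    {"gripper": 1, "linear": [0, 0, -0.1], "delta_rot": [0, 0, 0]},
    {"gripper": 1, "linear": [0, 0, -0.106], "delta_rot": [0, 0, 0]},
    {"gripper": 1, "linear": [0, 0, -0.106], "delta_rot": [0, 0, 0]}
  ]
}}

```text
clock: 24.5
position: [0.5225, 0.0244, 0.012]
ee_rot: [-0.0, 0.721, 0.692, -0.0]
contact_force: [-0.2, -0.7, 0.2]
width: 0.0176
gripper_force: 29.4
```

>>> {"method": "send_rows", "body": {
  "increments": [
    {"gripper": 1, "linear": [0, 0, -0.001], "delta_rot": [0, 0, 0]},
    {"gripper": 0.2, "linear": [0, 0, -0.001], "delta_rot": [0, 0, 0]},
    {"gripper": 0.2, "linear": [0, 0, -0.001], "delta_rot": [0, 0, 0]},
    {"gripper": 0.2, "linear": [0, 0, 0.02], "delta_rot": [0, 0, 0.01]},
    {"gripper": 0.2, "linear": [0, 0, 0.06], "delta_rot": [0, 0, 0.02]},
    {"gripper": -0.05, "linear": [0, 0, 0.105], "delta_rot": [0, 0, 0.04]},
    {"gripper": -0.05, "linear": [0, 0, 0.105], "delta_rot": [0, 0, 0.04]}
  ]
}}

```text
clock: 25.2
position: [0.5274, 0.024, 0.1237]
ee_rot: [0.005, 0.707, 0.707, 0.004]
contact_force: [1.6, 0.1, 0.5]
width: 0.0448
gripper_force: 0.0
```

```bash
python3 -c "
from h import *
cups('6')"
```

```text
scene C diff 31.9; scene B diff 31.7; scene A diff 6.8; top C diff 21.7; top B diff 9.0; top A diff 3.3; [0.5236 0.0242 0.119 ]
```

>>> {"method": "send_rows", "body": {
  "increments": [
    {"gripper": -0.05, "linear": [-0.02, 0.038, 0], "delta_rot": [0, 0, 0]},
    {"gripper": -0.05, "linear": [-0.04, 0.077, 0], "delta_rot": [0, 0, 0]},
    {"gripper": -0.05, "linear": [-0.06, 0.115, 0], "delta_rot": [0, 0, 0]},
    {"gripper": -0.05, "linear": [-0.08, 0.153, 0], "delta_rot": [0, 0, 0]},
    {"gripper": -0.05, "linear": [-0.1, 0.191, 0], "delta_rot": [0, 0, 0]},
    {"gripper": -0.05, "linear": [-0.12, 0.23, 0], "delta_rot": [0, 0, 0]},
    {"gripper": -0.05, "linear": [-0.14, 0.268, 0], "delta_rot": [0, 0, 0]},
    {"gripper": -0.05, "linear": [-0.16, 0.3066, 0], "delta_rot": [0, 0, 0]}
  ]
}}

```text
clock: 26.1
position: [0.3606, 0.3315, 0.1159]
ee_rot: [-0.0, 0.708, 0.707, -0.001]
contact_force: [0.6, 0.9, -0.4]
width: 0.0451
gripper_force: 0.0
```

>>> {"method": "send_rows", "body": {
  "increments": [
    {"gripper": -0.05, "linear": [0, 0, -0.03], "delta_rot": [0, 0, 0]},
    {"gripper": -0.05, "linear": [0, 0, -0.065], "delta_rot": [0, 0, 0]},
    {"gripper": -0.05, "linear": [0, 0, -0.065], "delta_rot": [0, 0, 0]},
    {"gripper": -0.05, "linear": [0, 0, -0.065], "delta_rot": [0, 0, 0]}
  ]
}}

```text
clock: 26.5
position: [0.3617, 0.3301, 0.0514]
ee_rot: [-0.0, 0.707, 0.707, -0.002]
contact_force: [0.2, -0.1, -0.4]
width: 0.0444
gripper_force: 0.0
```

```bash
python3 -c "
from h import *
cups('7')
s=load('scene7')['pixels']
cv2.imwrite('pics/c7.png',cv2.resize(s[170:300,240:360],None,fx=4,fy=4,interpolation=2))"
```

```text
scene C diff 75.3; scene B diff 34.0; scene A diff 9.3; top C diff 21.1; top B diff 10.6; top A diff 60.9; [0.3636 0.3311 0.0532]
```

View pics/c7.png

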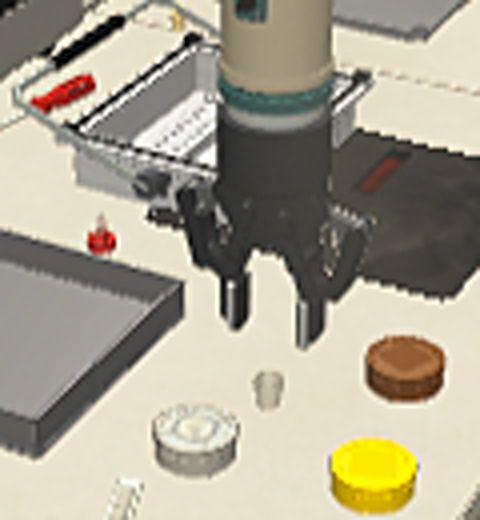

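Cup A is upright at crop (268,388), with the fingers straddling it. Descending now.

>>> {"method": "send_rows", "body": {
  "increments": [
    {"gripper": -0.05, "linear": [0, 0, -0.015], "delta_rot": [0, 0, 0]},
    {"gripper": -0.05, "linear": [0, 0, -0.03], "delta_rot": [0, 0, 0]},
    {"gripper": -0.05, "linear": [0, 0, -0.049], "delta_rot": [0, 0, 0]},
    {"gripper": 0.4, "linear": [0, 0, -0.049], "delta_rot": [0, 0, 0]},
    {"gripper": 1, "linear": [0, 0, -0.049], "delta_rot": [0, 0, 0]},
    {"gripper": 1, "linear": [0, 0, -0.049], "delta_rot": [0, 0, 0]},
    {"gripper": 1, "linear": [0, 0, -0.049], "delta_rot": [0, 0, 0]}
  ],
  "newtons": 30
}}

```text
clock: 27.3
position: [0.3636, 0.3313, 0.0045]
ee_rot: [0.0, 0.708, 0.707, 0.001]
contact_force: [-0.2, 0.6, 0.6]
width: 0.018
gripper_force: 29.2
```

>>> {"method": "send_rows", "body": {
  "increments": [
    {"gripper": 1, "linear": [0, 0, 0.01], "delta_rot": [0, 0, 0]},
    {"gripper": 1, "linear": [0, 0, 0.05], "delta_rot": [0, 0, 0]},
    {"gripper": 1, "linear": [0, 0, 0.09], "delta_rot": [0, 0, 0]},
    {"gripper": 1, "linear": [0, 0, 0.115], "delta_rot": [0, 0, 0]},
    {"gripper": 1, "linear": [0, 0, 0.115], "delta_rot": [0, 0, 0]}
  ]
}}

```text
clock: 27.8
position: [0.3653, 0.3327, 0.1232]
ee_rot: [0.001, 0.707, 0.707, 0.005]
contact_force: [0.8, -0.3, -0.1]
width: 0.0178
gripper_force: 29.4
```

>>> {"method": "send_rows", "body": {
  "increments": [
    {"gripper": 1, "linear": [0.02, -0.031, 0], "delta_rot": [0, 0, 0]},
    {"gripper": 1, "linear": [0.04, -0.063, 0], "delta_rot": [0, 0, 0]},
    {"gripper": 1, "linear": [0.061, -0.094, 0], "delta_rot": [0, 0, 0]},
    {"gripper": 1, "linear": [0.081, -0.126, 0], "delta_rot": [0, 0, 0]},
    {"gripper": 1, "linear": [0.101, -0.157, 0], "delta_rot": [0, 0, 0]},
    {"gripper": 1, "linear": [0.121, -0.189, 0], "delta_rot": [0, 0, -0.02]},
    {"gripper": 1, "linear": [0.142, -0.22, 0], "delta_rot": [0, 0, -0.03]},
    {"gripper": 1, "linear": [0.162, -0.2515, 0], "delta_rot": [0, 0, -0.04]}
  ]
}}

```text
clock: 28.6
position: [0.5248, 0.078, 0.1179]
ee_rot: [-0.0, 0.722, 0.692, -0.0]
contact_force: [0.4, 0.2, 0.3]
width: 0.0181
gripper_force: 29.4
```

>>> {"method": "send_rows", "body": {
  "increments": [
    {"gripper": 1, "linear": [0, 0, -0.02], "delta_rot": [0, 0, 0]},
    {"gripper": 1, "linear": [0, 0, -0.05], "delta_rot": [0, 0, 0]},
    {"gripper": 1, "linear": [0, 0, -0.075], "delta_rot": [0, 0, 0]},
    {"gripper": 1, "linear": [0, 0, -0.092], "delta_rot": [0, 0, 0]},
    {"gripper": 1, "linear": [0, 0, -0.1], "delta_rot": [0, 0, 0]},
    {"gripper": 1, "linear": [0, 0, -0.106], "delta_rot": [0, 0, 0]},
    {"gripper": 1, "linear": [0, 0, -0.106], "delta_rot": [0, 0, 0]}
  ]
}}

```text
clock: 29.3
position: [0.5245, 0.0794, 0.012]
ee_rot: [-0.0, 0.721, 0.693, -0.0]
contact_force: [0.2, 0.1, 0.3]
width: 0.0179
gripper_force: 29.4
```

>>> {"method": "send_rows", "body": {
  "increments": [
    {"gripper": 1, "linear": [0, 0, -0.001], "delta_rot": [0, 0, 0]},
    {"gripper": 0.2, "linear": [0, 0, -0.001], "delta_rot": [0, 0, 0]},
    {"gripper": 0.2, "linear": [0, 0, -0.001], "delta_rot": [0, 0, 0]},
    {"gripper": 0.2, "linear": [0, 0, 0.02], "delta_rot": [0, 0, 0]},
    {"gripper": 0.2, "linear": [0, 0, 0.06], "delta_rot": [0, 0, 0]},
    {"gripper": 0.2, "linear": [0, 0, 0.105], "delta_rot": [0, 0, 0]},
    {"gripper": 0.2, "linear": [0, 0, 0.13], "delta_rot": [0, 0, 0]}
  ]
}}

```text
clock: 30.0
position: [0.5264, 0.0794, 0.1463]
ee_rot: [0.002, 0.721, 0.692, 0.002]
contact_force: [1.4, 0.4, -0.7]
width: 0.0343
gripper_force: 0.0
```

>>> {"method": "send_rows", "body": {
  "increments": [
    {"gripper": 0.2, "linear": [0.004, -0.04, 0], "delta_rot": [0, 0, 0]},
    {"gripper": 0.2, "linear": [0.008, -0.085, 0], "delta_rot": [0, 0, 0]},
    {"gripper": 0.2, "linear": [0.012, -0.13, 0], "delta_rot": [0, 0, 0]},
    {"gripper": 0.2, "linear": [0.016, -0.175, 0], "delta_rot": [0, 0, 0]},
    {"gripper": 0.2, "linear": [0.02, -0.22, 0], "delta_rot": [0, 0, 0]},
    {"gripper": 0.2, "linear": [0.024, -0.265, 0], "delta_rot": [0, 0, 0]},
    {"gripper": 0.2, "linear": [0.028, -0.31, 0], "delta_rot": [0, 0, 0]},
    {"gripper": 0.2, "linear": [0.032, -0.355, 0], "delta_rot": [0, 0, 0]}
  ]
}}

```text
clock: 30.8
position: [0.5567, -0.2775, 0.1429]
ee_rot: [0.0, 0.722, 0.692, 0.0]
contact_force: [-0.2, 0.4, 0.2]
width: 0.0341
gripper_force: 0.0
```

```bash
python3 - <<'E'
from h import *
from scipy.optimize import least_squares
d=load('top0'); Lp=lambda x,y:(380+x/6-.4,135+y/6-.4)
q=[w(d,*Lp(*p),.022)[:2] for p in[(137,116),(514,128),(514,436),(134,422)]]; print(np.round(q,4).tolist(),np.mean(q,0))
for i,j in((1,0),(2,3)): v=q[j]-q[i]; print('yawy',-v[0]/v[1],np.hypot(*v))
for i,j in((3,0),(2,1)): v=q[j]-q[i]; print('yawx',v[1]/v[0],np.hypot(*v))
print('grip',w(d,*Lp(333,266),.051))
print(get_state()['position'])
t=snap('top','top8'); s=snap('scene','scene8')
a=cv2.resize(t['pixels'][140:220,280:360],None,fx=5,fy=5,interpolation=2); b=cv2.resize(s['pixels'][170:250,250:330],None,fx=5,fy=5,interpolation=2)
cv2.imwrite('pics/c8.png',np.hstack([a,b]))
E
```

```text
[[0.6582, -0.2607], [0.6522, -0.4862], [0.4672, -0.4793], [0.4746, -0.2551]] [ 0.56305  -0.370325]
yawy -0.026607538802660775 0.22557980849357953
yawy -0.033006244424620954 0.22432208986187696
yawx -0.030501089324618706 0.18368538319637737
yawx -0.03729729729729739 0.18512863095696463
grip [ 0.5629 -0.3677  0.051 ]
[ 0.55666861 -0.2774993   0.142883  ]
```

View pics/c8.png

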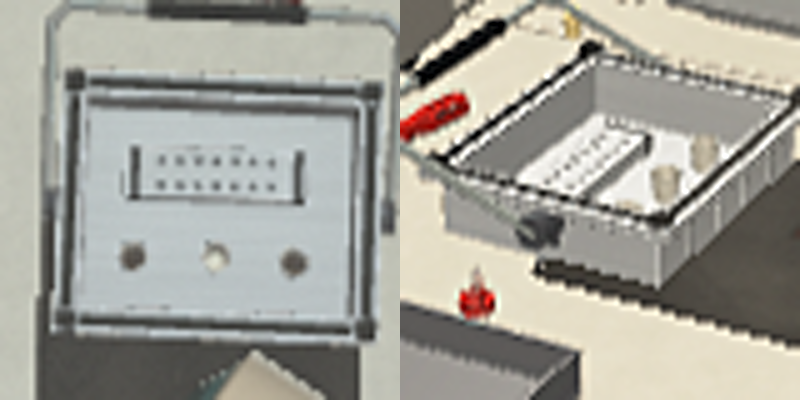

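Cartridge and all three cups are in the box: cups at left crop (132,257), (215,257) and (293,262), cartridge at (217,174). Known placements give me a local calibration to refine the box pose.

```bash
python3 - <<'E'
from h import *
t=load('top8'); s=load('scene8')
C=lambda x,y:(280+x/5-.4,140+y/5-.4)
print('cart',w(t,*C(217,174.5),.022),'true .5823 .0233')
for p,q in(((132,256),(.5245,.0794)),((215,257),(.5225,.0244)),((293,262),(.5207,-.0302))): print('cup',w(t,*C(*p),.02),q)
g=cv2.cvtColor(t['pixels'],cv2.COLOR_BGR2GRAY)
P=[]
for p in((75,80),(371,93),(366,327),(65,317)):
    u,v=C(*p); x0,y0=int(round(u))-4,int(round(v))-4
    k=cv2.resize(g[y0:y0+9,x0:x0+9],None,fx=8,fy=8,interpolation=2)
    P.append(w(t,u,v,.057)[:2])
P=np.array(P);print(P.tolist(),P.mean(0))
print('yaw',[-(a[0]-b[0])/(a[1]-b[1]) for a,b in((P[0],P[1]),(P[3],P[2]))],[(a[1]-b[1])/(a[0]-b[0]) for a,b in((P[0],P[3]),(P[1],P[2]))])
S=lambda x,y:(250+(x-400)/5-.4,170+y/5-.4)
Q=np.array([w(s,*S(*p),.057)[:2] for p in((441,160),(592,46),(800,95),(660,217))]); print(Q.tolist(),Q.mean(0))
E
```

```text
cart [0.5821 0.0231 0.022 ] true .5823 .0233
cup [0.5238 0.083  0.02  ] (0.5245, 0.0794)
cup [0.5233 0.0244 0.02  ] (0.5225, 0.0244)
cup [ 0.52   -0.0307  0.02  ] (0.5207, -0.0302)
[[0.6419, 0.123], [0.6338, -0.0834], [0.4693, -0.0786], [0.4755, 0.1286]] [0.555125 0.0224  ]
yaw [np.float64(-0.03924418604651161), np.float64(-0.029922779922779842)] [np.float64(-0.03365384615384611), np.float64(-0.029179331306990866)]
[[0.638, 0.1269], [0.6345, -0.0808], [0.4676, -0.073], [0.4757, 0.1331]] [0.55395 0.02655]
```

>>> {"method": "send_rows", "body": {
  "increments": [
    {"gripper": 0.2, "linear": [0.003, -0.045, 0], "delta_rot": [0, 0, 0.006]},
    {"gripper": 0.2, "linear": [0.006, -0.092, 0], "delta_rot": [0, 0, 0.006]},
    {"gripper": 0.2, "linear": [0.006, -0.092, -0.04], "delta_rot": [0, 0, 0.006]},
    {"gripper": 0.2, "linear": [0.006, -0.092, -0.06], "delta_rot": [0, 0, 0.006]},
    {"gripper": 0.2, "linear": [0.006, -0.092, -0.06], "delta_rot": [0, 0, 0.006]},
    {"gripper": 0.2, "linear": [0.006, -0.092, -0.06], "delta_rot": [0, 0, 0.006]}
  ]
}}

```text
clock: 31.5
position: [0.5629, -0.3672, 0.0827]
ee_rot: [0.0, 0.719, 0.695, 0.0]
contact_force: [0.5, -0.5, 0.4]
width: 0.0345
gripper_force: 0.0
```

```bash
python3 - <<'E'
from h import *
print(get_state()['position'])
s=snap('scene','scene9'); cv2.imwrite('pics/c9.png',cv2.resize(s['pixels'][100:200,280:400],None,fx=5,fy=5,interpolation=2))
E
```

```text
[ 0.56292691 -0.36716622  0.08272627]
```

View pics/c9.png

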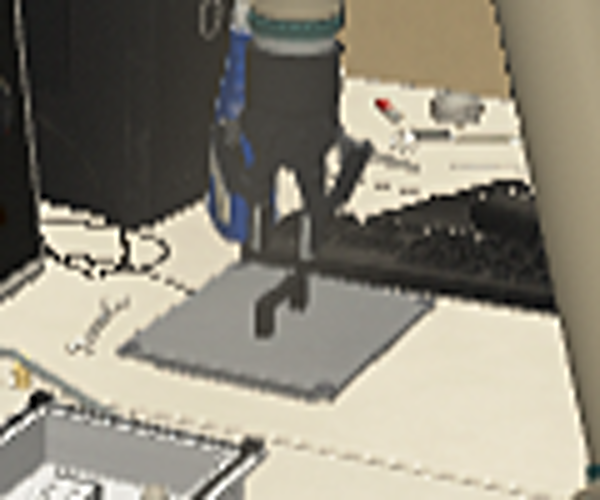

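The fingers are over the lid's bar (crop (283,305)), so I'll descend and grip.

>>> {"method": "send_rows", "body": {
  "increments": [
    {"gripper": 0.2, "linear": [0, -0.002, -0.015], "delta_rot": [0, 0, 0]},
    {"gripper": 0.2, "linear": [0, -0.002, -0.03], "delta_rot": [0, 0, 0]},
    {"gripper": 0.2, "linear": [0, -0.002, -0.045], "delta_rot": [0, 0, 0]},
    {"gripper": 0.2, "linear": [0, -0.002, -0.052], "delta_rot": [0, 0, 0]},
    {"gripper": 1, "linear": [0, -0.002, -0.052], "delta_rot": [0, 0, 0]},
    {"gripper": 1, "linear": [0, -0.002, -0.052], "delta_rot": [0, 0, 0]},
    {"gripper": 1, "linear": [0, -0.002, -0.052], "delta_rot": [0, 0, 0]},
    {"gripper": 1, "linear": [0, -0.002, -0.052], "delta_rot": [0, 0, 0]}
  ],
  "newtons": 90
}}

```text
clock: 32.35
position: [0.5629, -0.3697, 0.0307]
ee_rot: [0.0, 0.719, 0.695, 0.0]
contact_force: [0.9, -1.0, -1.8]
width: 0.0098
gripper_force: 87.8
```

>>> {"method": "send_rows", "body": {
  "increments": [
    {"gripper": 1, "linear": [0, 0, 0.01], "delta_rot": [0, 0, 0]},
    {"gripper": 1, "linear": [0, 0, 0.03], "delta_rot": [0, 0, 0]},
    {"gripper": 1, "linear": [0, 0, 0.06], "delta_rot": [0, 0, 0]},
    {"gripper": 1, "linear": [0, 0, 0.09], "delta_rot": [0, 0, 0]},
    {"gripper": 1, "linear": [0, 0, 0.12], "delta_rot": [0, 0, 0]},
    {"gripper": 1, "linear": [0, 0, 0.12], "delta_rot": [0, 0, 0]}
  ]
}}

```text
clock: 32.95
position: [0.5653, -0.3717, 0.1564]
ee_rot: [0.006, 0.719, 0.695, 0.001]
contact_force: [1.4, -0.6, -2.4]
width: 0.0103
gripper_force: 88.1
```

>>> {"method": "send_rows", "body": {
  "increments": [
    {"gripper": 1, "linear": [-0.001, 0.025, 0], "delta_rot": [0, 0, 0]},
    {"gripper": 1, "linear": [-0.001, 0.06, 0], "delta_rot": [0, 0, 0]},
    {"gripper": 1, "linear": [-0.002, 0.095, 0], "delta_rot": [0, 0, 0]},
    {"gripper": 1, "linear": [-0.003, 0.13, 0], "delta_rot": [0, 0, 0]},
    {"gripper": 1, "linear": [-0.004, 0.165, 0], "delta_rot": [0, 0, 0]},
    {"gripper": 1, "linear": [-0.005, 0.2, 0], "delta_rot": [0, 0, 0]},
    {"gripper": 1, "linear": [-0.006, 0.235, 0], "delta_rot": [0, 0, 0]},
    {"gripper": 1, "linear": [-0.006, 0.27, 0], "delta_rot": [0, 0, 0]}
  ]
}}

```text
clock: 33.75
position: [0.5555, -0.098, 0.1493]
ee_rot: [-0.001, 0.719, 0.695, -0.0]
contact_force: [0.6, -0.4, -3.7]
width: 0.01
gripper_force: 88.0
```

>>> {"method": "send_rows", "body": {
  "increments": [
    {"gripper": 1, "linear": [-0.001, 0.035, 0], "delta_rot": [0, 0, 0]},
    {"gripper": 1, "linear": [-0.002, 0.07, 0], "delta_rot": [0, 0, 0]},
    {"gripper": 1, "linear": [-0.002, 0.1, 0], "delta_rot": [0, 0, 0]},
    {"gripper": 1, "linear": [-0.002, 0.117, 0], "delta_rot": [0, 0, 0]},
    {"gripper": 1, "linear": [-0.002, 0.1225, 0], "delta_rot": [0, 0, 0]},
    {"gripper": 1, "linear": [-0.002, 0.1225, 0], "delta_rot": [0, 0, 0]},
    {"gripper": 1, "linear": [-0.002, 0.1225, -0.02], "delta_rot": [0, 0, 0]},
    {"gripper": 1, "linear": [-0.002, 0.1225, -0.03], "delta_rot": [0, 0, 0]}
  ]
}}

```text
clock: 34.55
position: [0.5539, 0.0217, 0.119]
ee_rot: [-0.0, 0.72, 0.694, -0.001]
contact_force: [-0.7, -0.4, -4.0]
width: 0.0101
gripper_force: 88.0
```

>>> {"method": "send_rows", "body": {
  "increments": [
    {"gripper": 1, "linear": [0, 0, 0], "delta_rot": [0, 0, 0]},
    {"gripper": 1, "linear": [0, 0, 0], "delta_rot": [0, 0, 0]},
    {"gripper": 1, "linear": [0, 0, 0], "delta_rot": [0, 0, 0]}
  ]
}}

```text
clock: 34.85
position: [0.5553, 0.0223, 0.1209]
ee_rot: [0.001, 0.72, 0.694, 0.0]
contact_force: [0.8, 0.0, -2.9]
width: 0.0102
gripper_force: 88.0
```

```bash
python3 - <<'E'
from h import *
st=get_state(); print(st['position'],st['width'],st['ee_rot'])
t=snap('top','top10'); s=snap('scene','scene10')
a=cv2.resize(t['pixels'][130:230,270:370],None,fx=4,fy=4,interpolation=2); b=cv2.resize(s['pixels'][140:240,240:340],None,fx=4,fy=4,interpolation=2)
cv2.imwrite('pics/c10.png',np.hstack([a,b]))
E
```

```text
[0.55531515 0.02234938 0.12088953] 0.010188603981814731 [5.13600749e-04 7.19601079e-01 6.94387410e-01 3.83981326e-04]
```

View pics/c10.png

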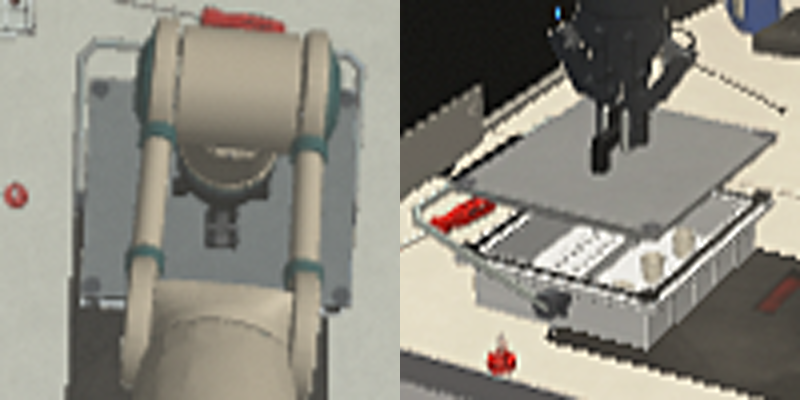

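```bash
python3 - <<'E'
from h import *
t=load('top10'); C=lambda x,y:(270+x/4-.4,130+y/4-.4)
P=np.array([w(t,*C(*p),.112)[:2] for p in((99,90),(349,90),(344,297),(92,285))]); print(P.tolist(),P.mean(0))
print('yaw',[-(a[0]-b[0])/(a[1]-b[1]) for a,b in((P[0],P[1]),(P[3],P[2]))],[(a[1]-b[1])/(a[0]-b[0]) for a,b in((P[0],P[3]),(P[1],P[2]))])
E
```

```text
[[0.6414, 0.1222], [0.6427, -0.0888], [0.4664, -0.0831], [0.4756, 0.1268]] [0.556525 0.019275]
yaw [np.float64(0.006161137440758667), np.float64(-0.04383039542639372)] [np.float64(-0.027744270205066313), np.float64(-0.03233125354509364)]
```

>>> {"method": "send_rows", "body": {
  "increments": [
    {"gripper": 1, "linear": [0, 0.002, -0.01], "delta_rot": [0, 0, 0]},
    {"gripper": 1, "linear": [0, 0.002, -0.02], "delta_rot": [0, 0, 0]},
    {"gripper": 1, "linear": [0, 0.002, -0.03], "delta_rot": [0, 0, 0]},
    {"gripper": 1, "linear": [0, 0.002, -0.037], "delta_rot": [0, 0, 0]},
    {"gripper": 1, "linear": [0, 0.002, -0.041], "delta_rot": [0, 0, 0]},
    {"gripper": 1, "linear": [0, 0.002, -0.043], "delta_rot": [0, 0, 0]},
    {"gripper": 1, "linear": [0, 0.002, -0.043], "delta_rot": [0, 0, 0]}
  ]
}}

```text
clock: 35.65
position: [0.5547, 0.0249, 0.0771]
ee_rot: [-0.0, 0.719, 0.695, -0.0]
contact_force: [-0.5, -0.6, -2.5]
width: 0.0097
gripper_force: 88.0
```

>>> {"method": "send_rows", "body": {
  "increments": [
    {"gripper": 1, "linear": [0, 0, -0.002], "delta_rot": [0, 0, 0]},
    {"gripper": 1, "linear": [0, 0, -0.003], "delta_rot": [0, 0, 0]},
    {"gripper": 1, "linear": [0, 0, -0.003], "delta_rot": [0, 0, 0]}
  ]
}}

```text
clock: 35.95
position: [0.5547, 0.0249, 0.0744]
ee_rot: [0.0, 0.719, 0.695, 0.0]
contact_force: [0.8, 0.5, -3.2]
width: 0.0102
gripper_force: 88.0
```

>>> {"method": "send_rows", "body": {
  "increments": [
    {"gripper": 1, "linear": [0, 0, -0.001], "delta_rot": [0, 0, 0]},
    {"gripper": 1, "linear": [0, 0, -0.002], "delta_rot": [0, 0, 0]},
    {"gripper": 1, "linear": [0, 0, -0.002], "delta_rot": [0, 0, 0]}
  ]
}}

```text
clock: 36.25
position: [0.5549, 0.0249, 0.0731]
ee_rot: [0.0, 0.719, 0.695, 0.0]
contact_force: [-0.6, 0.0, 3.1]
width: 0.0106
gripper_force: 88.9
```

Contact is at the expected 91 mm grip height, so the lip is in. Releasing and lifting.

>>> {"method": "send_rows", "body": {
  "increments": [
    {"gripper": 0.4, "linear": [0, 0, 0], "delta_rot": [0, 0, 0]},
    {"gripper": 0.4, "linear": [0, 0, 0], "delta_rot": [0, 0, 0]},
    {"gripper": 0.4, "linear": [0, 0, 0], "delta_rot": [0, 0, 0]},
    {"gripper": 0.4, "linear": [0, 0, 0.02], "delta_rot": [0, 0, 0]},
    {"gripper": 0.4, "linear": [0, 0, 0.04], "delta_rot": [0, 0, 0]},
    {"gripper": 1, "linear": [0, 0, 0.07], "delta_rot": [0, 0, 0]},
    {"gripper": 1, "linear": [0, 0, 0.07], "delta_rot": [0, 0, 0]},
    {"gripper": 1, "linear": [0, 0, 0.07], "delta_rot": [0, 0, 0]}
  ],
  "newtons": 20
}}

```text
clock: 37.05
position: [0.5551, 0.0249, 0.1428]
ee_rot: [0.001, 0.719, 0.695, 0.001]
contact_force: [-0.1, -0.2, -0.8]
width: -0.0004
gripper_force: 0.0
```

```bash
python3 - <<'E'
from h import *
st=get_state(); print(st['position'],st['width'],st['contact_force'])
s=snap('scene','scene11')
b=cv2.resize(s['pixels'][140:250,230:350],None,fx=5,fy=5,interpolation=2)
cv2.imwrite('pics/c11.png',b)
E
```

```text
[0.55505774 0.02485644 0.14279524] -0.00037616880067974144 [-0.11415246 -0.2317548  -0.78598358]
```

View pics/c11.png

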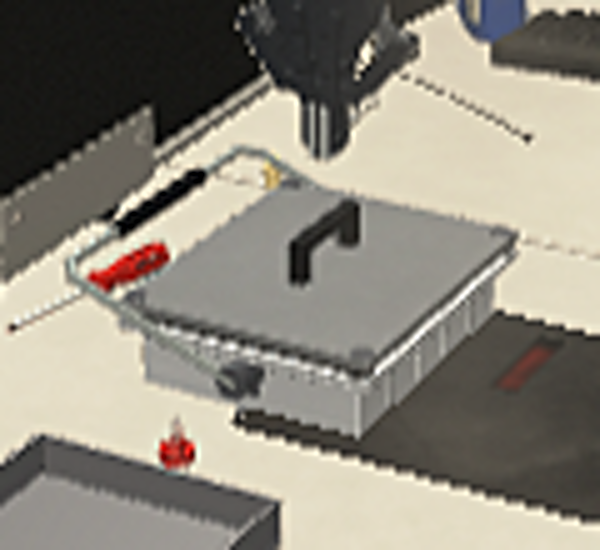

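The lid sits on the box, its top plane running just above the flange. Next I'll press the front-left corner.

>>> {"method": "send_rows", "body": {
  "increments": [
    {"gripper": 1, "linear": [-0.027, 0.035, 0], "delta_rot": [0, 0, 0]},
    {"gripper": 1, "linear": [-0.054, 0.07, 0], "delta_rot": [0, 0, 0]},
    {"gripper": 1, "linear": [-0.079, 0.103, -0.01], "delta_rot": [0, 0, 0]},
    {"gripper": 1, "linear": [-0.079, 0.103, -0.04], "delta_rot": [0, 0, 0]},
    {"gripper": 1, "linear": [-0.079, 0.103, -0.06], "delta_rot": [0, 0, 0]},
    {"gripper": 1, "linear": [-0.079, 0.103, -0.073], "delta_rot": [0, 0, 0]},
    {"gripper": 1, "linear": [-0.079, 0.103, -0.08], "delta_rot": [0, 0, 0]},
    {"gripper": 1, "linear": [-0.079, 0.103, -0.083], "delta_rot": [0, 0, 0]}
  ]
}}

```text
clock: 37.9
position: [0.4732, 0.1282, 0.0587]
ee_rot: [-0.002, 0.72, 0.694, -0.002]
contact_force: [-6.1, 1.6, 15.6]
width: -0.0001
gripper_force: 7.8
```

>>> {"method": "send_rows", "body": {
  "increments": [
    {"gripper": 1, "linear": [0, 0, -0.002], "delta_rot": [0, 0, 0]},
    {"gripper": 1, "linear": [0, 0, -0.004], "delta_rot": [0, 0, 0]},
    {"gripper": 1, "linear": [0, 0, -0.004], "delta_rot": [0, 0, 0]}
  ]
}}

```text
clock: 38.2
position: [0.4733, 0.1282, 0.0582]
ee_rot: [-0.002, 0.719, 0.694, -0.001]
contact_force: [-10.6, 0.7, 34.0]
width: 0.0002
gripper_force: 17.4
```

>>> {"method": "send_rows", "body": {
  "increments": [
    {"gripper": 1, "linear": [0, 0, 0.02], "delta_rot": [0, 0, 0]},
    {"gripper": 1, "linear": [0.02, -0.001, 0.04], "delta_rot": [0, 0, 0]},
    {"gripper": 1, "linear": [0.06, -0.003, 0.04], "delta_rot": [0, 0, 0]},
    {"gripper": 1, "linear": [0.1, -0.005, 0.04], "delta_rot": [0, 0, 0]},
    {"gripper": 1, "linear": [0.14, -0.007, 0.04], "delta_rot": [0, 0, 0]},
    {"gripper": 1, "linear": [0.164, -0.009, 0.03], "delta_rot": [0, 0, 0]},
    {"gripper": 1, "linear": [0.164, -0.009, 0.015], "delta_rot": [0, 0, 0]},
    {"gripper": 1, "linear": [0.164, -0.009, 0.008], "delta_rot": [0, 0, 0]}
  ]
}}

```text
clock: 39.0
position: [0.6411, 0.1184, 0.0621]
ee_rot: [0.0, 0.72, 0.694, 0.0]
contact_force: [0.1, -1.2, 14.1]
width: -0.0002
gripper_force: 6.7
```

>>> {"method": "send_rows", "body": {
  "increments": [
    {"gripper": 1, "linear": [0, 0, -0.003], "delta_rot": [0, 0, 0]},
    {"gripper": 1, "linear": [0, 0, -0.006], "delta_rot": [0, 0, 0]},
    {"gripper": 1, "linear": [0, 0, -0.009], "delta_rot": [0, 0, 0]},
    {"gripper": 1, "linear": [0, 0, -0.011], "delta_rot": [0, 0, 0]},
    {"gripper": 1, "linear": [0, 0, -0.011], "delta_rot": [0, 0, 0]}
  ]
}}

```text
clock: 39.5
position: [0.6412, 0.1185, 0.0584]
ee_rot: [0.002, 0.719, 0.695, 0.002]
contact_force: [-4.5, -2.3, 29.4]
width: -0.0001
gripper_force: 14.6
```

>>> {"method": "send_rows", "body": {
  "increments": [
    {"gripper": 1, "linear": [0, 0, 0.02], "delta_rot": [0, 0, 0]},
    {"gripper": 1, "linear": [0, -0.02, 0.05], "delta_rot": [0, 0, 0]},
    {"gripper": 1, "linear": [-0.002, -0.065, 0.05], "delta_rot": [0, 0, 0]},
    {"gripper": 1, "linear": [-0.004, -0.11, 0.05], "delta_rot": [0, 0, 0]},
    {"gripper": 1, "linear": [-0.006, -0.155, 0.05], "delta_rot": [0, 0, 0]},
    {"gripper": 1, "linear": [-0.007, -0.196, 0.04], "delta_rot": [0, 0, 0]},
    {"gripper": 1, "linear": [-0.007, -0.196, 0.02], "delta_rot": [0, 0, 0]},
    {"gripper": 1, "linear": [-0.007, -0.196, 0.01], "delta_rot": [0, 0, 0]}
  ]
}}

```text
clock: 40.3
position: [0.6312, -0.0798, 0.0614]
ee_rot: [0.0, 0.72, 0.694, -0.002]
contact_force: [-5.2, -6.9, 16.8]
width: 0.0004
gripper_force: 8.5
```

>>> {"method": "send_rows", "body": {
  "increments": [
    {"gripper": 1, "linear": [0, 0, -0.003], "delta_rot": [0, 0, 0]},
    {"gripper": 1, "linear": [0, 0, -0.006], "delta_rot": [0, 0, 0]},
    {"gripper": 1, "linear": [0, 0, -0.009], "delta_rot": [0, 0, 0]},
    {"gripper": 1, "linear": [0, 0, -0.011], "delta_rot": [0, 0, 0]},
    {"gripper": 1, "linear": [0, 0, -0.011], "delta_rot": [0, 0, 0]}
  ]
}}

```text
clock: 40.8
position: [0.6316, -0.0799, 0.0583]
ee_rot: [0.003, 0.718, 0.696, -0.002]
contact_force: [-13.2, -7.2, 38.1]
width: 0.0001
gripper_force: 18.5
```

>>> {"method": "send_rows", "body": {
  "increments": [
    {"gripper": 1, "linear": [0, 0, 0.02], "delta_rot": [0, 0, 0]},
    {"gripper": 1, "linear": [-0.02, 0.001, 0.05], "delta_rot": [0, 0, 0]},
    {"gripper": 1, "linear": [-0.06, 0.001, 0.05], "delta_rot": [0, 0, 0]},
    {"gripper": 1, "linear": [-0.1, 0.002, 0.05], "delta_rot": [0, 0, 0]},
    {"gripper": 1, "linear": [-0.14, 0.002, 0.05], "delta_rot": [0, 0, 0]},
    {"gripper": 1, "linear": [-0.163, 0.002, 0.04], "delta_rot": [0, 0, 0]},
    {"gripper": 1, "linear": [-0.163, 0.002, 0.02], "delta_rot": [0, 0, 0]},
    {"gripper": 1, "linear": [-0.163, 0.002, 0.01], "delta_rot": [0, 0, 0]}
  ]
}}

```text
clock: 41.6
position: [0.4661, -0.0736, 0.0605]
ee_rot: [-0.003, 0.719, 0.695, -0.002]
contact_force: [-6.2, 0.8, 15.7]
width: 0.0
gripper_force: 7.6
```

>>> {"method": "send_rows", "body": {
  "increments": [
    {"gripper": 1, "linear": [0, 0, -0.003], "delta_rot": [0, 0, 0]},
    {"gripper": 1, "linear": [0, 0, -0.006], "delta_rot": [0, 0, 0]},
    {"gripper": 1, "linear": [0, 0, -0.008], "delta_rot": [0, 0, 0]},
    {"gripper": 1, "linear": [0, 0, -0.008], "delta_rot": [0, 0, 0]}
  ]
}}

```text
clock: 42.0
position: [0.4662, -0.0737, 0.0578]
ee_rot: [-0.003, 0.719, 0.695, -0.002]
contact_force: [-16.2, 3.6, 50.1]
width: -0.0003
gripper_force: 25.1
```

All four corners bottomed out at a plate height of about 0.058, so the lid is home. Next I'll locate the handle bar.

>>> {"method": "send_rows", "body": {
  "increments": [
    {"gripper": 1, "linear": [0, 0, 0.02], "delta_rot": [0, 0, 0]},
    {"gripper": 0.6, "linear": [0.01, 0, 0.06], "delta_rot": [0, 0, 0]},
    {"gripper": 0.2, "linear": [0.03, 0, 0.1], "delta_rot": [0, 0, 0]},
    {"gripper": 0.2, "linear": [0.03, 0, 0.12], "delta_rot": [0, 0, 0]},
    {"gripper": 0.2, "linear": [0.03, 0, 0.12], "delta_rot": [0, 0, 0]}
  ]
}}

```text
clock: 42.5
position: [0.5024, -0.075, 0.1762]
ee_rot: [0.003, 0.719, 0.695, 0.002]
contact_force: [-0.6, 0.8, -1.0]
width: 0.0337
gripper_force: 0.0
```

```bash
python3 - <<'E'
from h import *
print(get_state()['position'],get_state()['width'])
t=load('top0');s=load('scene11')
P=[q['K']@np.c_[cv2.Rodrigues(q['rvec'])[0],q['tvec'].ravel()] for q in(t,s)]
a=(190+582.5/4.3-.4,125+74/4.3-.4); b=(230+162/5-.4,140+201/5-.4)
X=cv2.triangulatePoints(P[0],P[1],np.array(a),np.array(b)); print((X[:3]/X[3]).ravel())
c,n=np.cos(-.035),np.sin(-.035)
for th in(.2,.3,.4,.5):
    p=[.555+.14*np.cos(th)*c,.0235+.14*np.cos(th)*n,.03+.14*np.sin(th)]; print(th,np.round(p,4),px(t,[p])-a,px(s,[p])-b)
E
```

```text
[ 0.50236292 -0.07495013  0.17619386] 0.033737934712676394
[0.68519203 0.01760261 0.08186232]
0.2 [0.6921 0.0187 0.0578] [[-0.46511628 -0.10930233]] [[-1.8  6. ]]
0.3 [0.6887 0.0188 0.0714] [[-0.46511628 -0.20930233]] [[-1.   2.7]]
0.4 [0.6839 0.019  0.0845] [[-0.36511628  0.19069767]] [[ 0.  -0.5]]
0.5 [0.6778 0.0192 0.0971] [[-0.26511628  1.09069767]] [[ 1.5 -3.5]]
```

>>> {"method": "send_rows", "body": {
  "increments": [
    {"gripper": 0.2, "linear": [0.036, 0.019, 0], "delta_rot": [0, 0, 0]},
    {"gripper": 0.2, "linear": [0.072, 0.038, 0], "delta_rot": [0, 0, 0]},
    {"gripper": 0.2, "linear": [0.11, 0.056, 0], "delta_rot": [0, 0, 0]},
    {"gripper": 0.2, "linear": [0.147, 0.075, 0], "delta_rot": [0, 0, 0]},
    {"gripper": 0.2, "linear": [0.183, 0.094, 0], "delta_rot": [0, 0, 0]},
    {"gripper": 0.2, "linear": [0.183, 0.094, -0.04], "delta_rot": [0, 0, 0]},
    {"gripper": 0.2, "linear": [0.183, 0.094, -0.055], "delta_rot": [0, 0, 0]},
    {"gripper": 0.2, "linear": [0.183, 0.094, -0.055], "delta_rot": [0, 0, 0]}
  ]
}}

```text
clock: 43.3
position: [0.6793, 0.02, 0.1126]
ee_rot: [-0.004, 0.719, 0.695, -0.004]
contact_force: [-0.3, 0.3, 1.0]
width: 0.034
gripper_force: 0.0
```

>>> {"method": "send_rows", "body": {
  "increments": [
    {"gripper": 0.2, "linear": [0, 0, 0], "delta_rot": [0, 0, 0]},
    {"gripper": 0.2, "linear": [0, 0, 0], "delta_rot": [0, 0, 0]}
  ]
}}

```text
clock: 43.5
position: [0.6832, 0.0189, 0.1192]
ee_rot: [0.001, 0.719, 0.695, 0.001]
contact_force: [0.2, -0.5, 0.7]
width: 0.0342
gripper_force: 0.0
```

Down to the bar, then a gentle grip.

>>> {"method": "send_rows", "body": {
  "increments": [
    {"gripper": 0.2, "linear": [0.001, 0, -0.015], "delta_rot": [0, 0, 0]},
    {"gripper": 0.2, "linear": [0.001, 0, -0.03], "delta_rot": [0, 0, 0]},
    {"gripper": 0.2, "linear": [0.001, 0, -0.045], "delta_rot": [0, 0, 0]},
    {"gripper": 0.2, "linear": [0.001, 0, -0.052], "delta_rot": [0, 0, 0]},
    {"gripper": 0.6, "linear": [0.001, 0, -0.052], "delta_rot": [0, 0, 0]},
    {"gripper": 1, "linear": [0.001, 0, -0.052], "delta_rot": [0, 0, 0]},
    {"gripper": 1, "linear": [0.001, 0, -0.052], "delta_rot": [0, 0, 0]},
    {"gripper": 1, "linear": [0.001, 0, -0.052], "delta_rot": [0, 0, 0]}
  ],
  "newtons": 30
}}

```text
clock: 44.3
position: [0.6855, 0.0187, 0.0677]
ee_rot: [0.002, 0.719, 0.695, 0.001]
contact_force: [3.9, 0.5, 0.9]
width: 0.0129
gripper_force: 30.1
```

>>> {"method": "send_rows", "body": {
  "increments": [
    {"gripper": 1, "linear": [-0.007, 0.0, 0.014], "delta_rot": [0, 0, 0]},
    {"gripper": 1, "linear": [-0.018, 0.001, 0.0315], "delta_rot": [0, 0, 0]},
    {"gripper": 1, "linear": [-0.025, 0.001, 0.039], "delta_rot": [0, 0, 0]},
    {"gripper": 1, "linear": [-0.032, 0.001, 0.047], "delta_rot": [0, 0, 0]},
    {"gripper": 1, "linear": [-0.04, 0.0015, 0.054], "delta_rot": [0, 0, 0]},
    {"gripper": 1, "linear": [-0.048, 0.002, 0.0605], "delta_rot": [0, 0, 0]},
    {"gripper": 1, "linear": [-0.048, 0.002, 0.0605], "delta_rot": [0, 0, 0]},
    {"gripper": 1, "linear": [-0.048, 0.002, 0.0605], "delta_rot": [0, 0, 0]}
  ]
}}

```text
clock: 45.1
position: [0.6404, 0.0201, 0.1304]
ee_rot: [0.005, 0.719, 0.695, 0.004]
contact_force: [7.7, -1.1, 6.2]
width: 0.0126
gripper_force: 29.9
```

>>> {"method": "send_rows", "body": {
  "increments": [
    {"gripper": 1, "linear": [-0.009, 0.0, 0.006], "delta_rot": [0, 0, 0]},
    {"gripper": 1, "linear": [-0.018, 0.0005, 0.011], "delta_rot": [0, 0, 0]},
    {"gripper": 1, "linear": [-0.028, 0.001, 0.0155], "delta_rot": [0, 0, 0]},
    {"gripper": 1, "linear": [-0.037, 0.001, 0.019], "delta_rot": [0, 0, 0]},
    {"gripper": 1, "linear": [-0.048, 0.0015, 0.022], "delta_rot": [0, 0, 0]},
    {"gripper": 1, "linear": [-0.058, 0.002, 0.024], "delta_rot": [0, 0, 0]},
    {"gripper": 1, "linear": [-0.072, 0.0025, 0.026], "delta_rot": [0, 0, 0]},
    {"gripper": 1, "linear": [-0.081, 0.003, 0.026], "delta_rot": [0, 0, 0]}
  ]
}}

```text
clock: 45.9
position: [0.5567, 0.023, 0.1573]
ee_rot: [0.004, 0.719, 0.695, 0.002]
contact_force: [1.3, -2.7, 17.5]
width: 0.0128
gripper_force: 32.6
```

>>> {"method": "send_rows", "body": {
  "increments": [
    {"gripper": 1, "linear": [-0.002, 0, 0], "delta_rot": [0, 0, 0]},
    {"gripper": 1, "linear": [-0.003, 0, 0], "delta_rot": [0, 0, 0]},
    {"gripper": 1, "linear": [-0.003, 0, 0], "delta_rot": [0, 0, 0]}
  ]
}}

```text
clock: 46.2
position: [0.5558, 0.023, 0.1572]
ee_rot: [0.005, 0.719, 0.695, 0.004]
contact_force: [3.5, -0.4, 13.0]
width: 0.0129
gripper_force: 32.4
```

>>> {"method": "send_rows", "body": {
  "increments": [
    {"gripper": 0.6, "linear": [0, 0, 0], "delta_rot": [0, 0, 0]},
    {"gripper": 0.1, "linear": [0, 0, 0], "delta_rot": [0, 0, 0]},
    {"gripper": 0.1, "linear": [0, 0, 0], "delta_rot": [0, 0, 0]},
    {"gripper": 0.1, "linear": [0, 0, 0.03], "delta_rot": [0, 0, 0]},
    {"gripper": 0.1, "linear": [0, 0, 0.07], "delta_rot": [0, 0, 0]},
    {"gripper": 0.1, "linear": [0, -0.04, 0.1], "delta_rot": [0, 0, 0]},
    {"gripper": 0.1, "linear": [0, -0.08, 0.1], "delta_rot": [0, 0, 0]},
    {"gripper": 0.1, "linear": [0, -0.12, 0.1], "delta_rot": [0, 0, 0]}
  ]
}}

```text
clock: 47.0
position: [0.5508, -0.0966, 0.2531]
ee_rot: [-0.001, 0.719, 0.695, -0.0]
contact_force: [0.8, -0.6, -1.0]
width: 0.0383
gripper_force: 0.0
```

>>> {"method": "send_rows", "body": {
  "increments": [
    {"gripper": 0.1, "linear": [-0.02, -0.045, 0], "delta_rot": [0, 0, 0]},
    {"gripper": 0.1, "linear": [-0.04, -0.09, 0], "delta_rot": [0, 0, 0]},
    {"gripper": 0.1, "linear": [-0.06, -0.135, 0], "delta_rot": [0, 0, 0]},
    {"gripper": 0.1, "linear": [-0.08, -0.18, 0], "delta_rot": [0, 0, 0]},
    {"gripper": 0.1, "linear": [-0.08, -0.18, 0], "delta_rot": [0, 0, 0]},
    {"gripper": 0.1, "linear": [-0.08, -0.18, 0], "delta_rot": [0, 0, 0]}
  ]
}}

```text
clock: 47.6
position: [0.4702, -0.2762, 0.2516]
ee_rot: [-0.002, 0.72, 0.694, 0.0]
contact_force: [-0.1, -0.3, -0.9]
width: 0.0383
gripper_force: 0.0
```

```bash
python3 - <<'E'
from h import *
t=snap('top','top12'); s=snap('scene','scene12')
a=cv2.resize(t['pixels'][120:250,190:370],None,fx=2.2,fy=3,interpolation=2); b=cv2.resize(s['pixels'][150:280,210:340],None,fx=3,fy=3,interpolation=2)
cv2.imwrite('pics/c12.png',np.hstack([a,b]))
print(px(t,[[.555,.0235,.17]]),px(s,[[.555,.0235,.17]]),get_state()['position'])
E
```

```text
[[324.2 174.3]] [[294.8 163.4]] [ 0.47135105 -0.27478746  0.25203027]
```

View pics/c12.png

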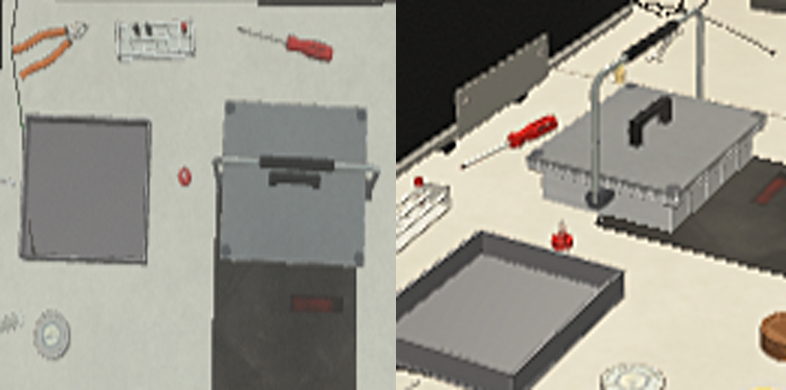

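The final view shows the bar at top (325,174) and scene (295,164). That matches the predicted upright position, (324.2,174.3) and (294.8,163.4). The lid looks flat, and the tin and screw are standing on the worktop. Handing in.

```bash
python3 -c "
from rig import sign_off
print(sign_off())"
```

```text
the job is handed in; nothing more can be done
None
```

I've handed the job in after about 48 s of robot time: tin and screw on the worktop, cartridge and all three crucibles in the box, lid pressed home at all four corners and handle upright; the judge's result wasn't shown.

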